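# Fetch the vial from behind the reagent bottles

## Robot

A 6-joint arm with a two-finger parallel gripper is mounted at the origin on a cart in front of the work surface, level with it; the furniture and walls round the work are solid. World frame = base frame: x ahead of the robot, y to its left, z up, the work surface at z = 0. Lengths are in m, angles in rad, forces in N, time in s.
With the tool pointing down it reaches from about 0.275 to 0.75 m from the base axis. Payload 10.2 kg.
Tool frame: the origin (TCP) lies at the very end of the fingers, on their centre line; the grasp point (between the pads) lies 19 mm behind it; z points along the fingers, y is the line along which they close (so a half turn about z gives the same grasp; the last joint's range is limited). The gripper opens to 88 mm and grips with 3 to 60 N. Pads are 18 mm wide; open, the fingers measure 123 mm over their backs; the gripper's body (75 mm by 187 mm) begins 45 mm behind the grasp point.
Start: joints at [1.066, 0.313, 1.498, -0, 1.331, -0.223], TCP at [0.146, 0.504, 0.239] pointing down, gripper open.
Joint ranges: [-2.94, 2.94], [-0.97, 2.17], [0.19, 2.56], [-1.23, 4.37], [0.02, 3.11], [-2.88, 2.88]. Speed limits (rad/s): [2.39, 2.39, 3.01, 3.14, 3.14, 3.14].

## Interface

Orientations are given as a 3x3 rotation matrix whose columns are the frame's x, y, z axes.
In Python, from bench import arm gives the robot as it stands.
- The arm moves only by the tool drive_tool, never from a script. Its argument "rows" is a list of rows, each an object of numbers: "wx", "wy", "wz": the turn, a rotation vector about the tool's x, y, z in rad; "tx", "ty", "tz": the shift along the tool's x, y, z in mm; "grip": the opening, from 0 (shut) to 1 (fully open). A call has 1 to 5 rows; each row is the pose to reach, as a shift and turn from the pose commanded when the call began, along the tool's axes at that moment; what a row does not reach only later rows make up. A row lasts 1/12 s, in which the tool goes at most 41.7 mm and 7.16 degrees, less where a joint would pass 70% of its speed; a pose out of reach is approached as far as the arm can. A call with a gripper value outside its range is refused whole. The fingers move at their own pace and stop on an object; the grip force is fixed at half the most. Time passes only in rows, so rows that repeat a pose let the fingers close. It gives the time, the measured TCP pose, the force, the opening and the grip force at its end, in the units of the state.
- arm.get_obs(): the state, without advancing time (a new reading comes with each control period).
- arm.camera(name): name is "side" or "top"; returns a dict with "color" (384x512x3 uint8, red, green, blue), "z_map" (384x512 float32, m along the optical axis (not along the pixel's ray), 0 where there is no reading), "K" (3x3 intrinsics, pixels), "k1" (the pictures are not rectified: a ray, as slopes to the right and down, at radius r is drawn at 1 + k1 r^2 times it, then the intrinsics apply), "rvec" (rotation vector, rad) and "tvec" (3), from world to camera coordinates, as OpenCV has them. Camera axes: x right, y down, z forward; pixel columns grow to the right and rows downward; lengths in m; the calibration is good to about 2 mm. A picture is of the moment at which its call begins.
- arm.sign_off(): hands the job in; it is judged then, once.
The state is a dict: "clock": time; "qpos": joint angles; "qd": joint speeds; "effort": joint torques, N m; "position": TCP position; "ee_rot": TCP orientation; "contact_force": force on the tool from outside, world axes, zero at the start; "wrist_torque": the same for the moment, N m; "finger_gap": finger opening in m; "gripper_force": force on a finger pad.
Only numpy, scipy, OpenCV 4.12 (cv2) and the standard library are available. Lean on these libraries where they do the work, as an engineer would, in place of code of your own. Each camera call takes 0.05 s, during which the arm holds its last target. There are 200 camera calls.

## Task

The small amber vial in the back row of the bottle caddy has to go into the dry-block heater, but two tall bottles stand right in front of it. Stand those two bottles upright in the shallow spill tray, put the vial all the way down into a free well of the heater, and then return each bottle to the same caddy pocket it came from. Leave the third tall bottle and the small bottle beside the vial where they are, and do not tip anything over.

Things in the scene. Friction and masses are not known exactly. Their poses are not given: they have to be found in the camera images.
- caddy: Grey bottle caddy, fixed, 113 (x) x 198 (y) x 40 mm; origin: underside centre, z up. Front (-x) row: three 60 mm square pockets at x=-22.5, y=+63, 0, -63 mm, walls 32 to 40 mm high. Back row: 22 mm ledge with two recesses 36 x 44 mm at x=+29.5, y=+31.5, -31.5 mm. All floors 6 mm up. A recess is blocked by the two bottles 58 to 64 mm from it; the third is over 100 mm off.
- square_bottle: Square plastic reagent bottle with red screw cap, loose, body 51 x 51 mm, 86 mm high, then a round cap 36 mm across up to 109 mm, about 0.19 kg. Starts in one of the front pockets, flats along the pocket walls (its x along the caddy's x). Origin: underside centre; z up. Grasp the cap from above.
- wide_bottle: Wide round white bottle with ribbed white cap, loose, 52 mm diameter body, cap 36 mm across from 98 mm to the top at 132 mm, about 0.15 kg. Starts in one of the three front pockets. Origin: centre of the underside; z up. Grasp by the cap from above.
- slim_bottle: Slim round white bottle with white cap, loose, 38 mm diameter body, cap 27 mm across from 88 mm to the top at 118 mm, about 0.09 kg. Starts in one of the three front pockets. Origin: centre of the underside; z up. Grasp by the cap from above.
- vial: The vial to fetch: small amber glass vial with black screw cap, loose, 21 mm diameter, 51 mm tall, about 14 g, in one of the two back recesses. Origin: centre of the underside; z up. Grasp the cap from above.
- small_bottle: Small white bottle with red cap, loose, 34 mm diameter, 82 mm tall, in the other back recess, 63 mm from the vial. Not to be moved. Origin: centre of the underside; z up.
- tray: Shallow white spill tray, fixed, 148 (x) x 188 (y) x 17 mm, to the left or the right of the caddy. Origin: centre of the underside; inner floor 4 mm up, 128 (x) x 168 (y) mm inside; two bottles stand well at y=+42 and y=-42 mm in its frame.
- heater: Dry-block heater, fixed: white housing 130 (x) x 150 (y) mm, aluminium block on top, block top 88 mm above the origin (underside centre). Three round wells along its y axis at x=+22, y=+40, 0, -40 mm; the one at y=+40 holds a fixed clear vial with white cap, 27 mm proud; the other two are free. Display and knob on its -x side. It stands on the other side of the caddy from the tray.
- well_middle (a point): Centre of the mouth of the heater's middle well (free), level with the block's top; axes as the heater's. Well 27 mm across, 24 mm deep, rim chamfered 4 mm; a seated vial stands 27 mm out of it.
- well_right (a point): Centre of the mouth of the heater's end well at y=-40 mm (free); same size.
Not all that is in view belongs to the job. What is shaped like the square_bottle but yellow is not meant.

How it is judged:
On the way, in this order (a step that is already met when the one before it is completed fails the run):
1. the two bottles in front of the vial stand in the spill tray, the third bottle and the vial still in the caddy as they were (distance of vial from where it was at the start of the episode below 0.016 m and ((distance of square_bottle from where it was at the start of the episode below 0.016 m and horizontal distance between square_bottle and vial above 0.085 m and x of wide_bottle in the frame of tray between -0.055 and 0.055 m and y of wide_bottle in the frame of tray between -0.075 and 0.075 m and z of each of wide_bottle, slim_bottle in the frame of tray below 0.012 m and linear speed of each of wide_bottle, slim_bottle below 0.02 m/s and angle between each of wide_bottle, slim_bottle's own z axis and vertical below 0.1 rad and x of slim_bottle in the frame of tray between -0.055 and 0.055 m and y of slim_bottle in the frame of tray between -0.075 and 0.075 m) or (distance of wide_bottle from where it was at the start of the episode below 0.016 m and horizontal distance between wide_bottle and vial above 0.085 m and x of square_bottle in the frame of tray between -0.055 and 0.055 m and y of square_bottle in the frame of tray between -0.075 and 0.075 m and z of each of square_bottle, slim_bottle in the frame of tray below 0.012 m and linear speed of each of square_bottle, slim_bottle below 0.02 m/s and angle between each of square_bottle, slim_bottle's own z axis and vertical below 0.1 rad and x of slim_bottle in the frame of tray between -0.055 and 0.055 m and y of slim_bottle in the frame of tray between -0.075 and 0.075 m) or (distance of slim_bottle from where it was at the start of the episode below 0.016 m and horizontal distance between slim_bottle and vial above 0.085 m and x of square_bottle in the frame of tray between -0.055 and 0.055 m and y of square_bottle in the frame of tray between -0.075 and 0.075 m and z of each of square_bottle, wide_bottle in the frame of tray below 0.012 m and linear speed of each of square_bottle, wide_bottle below 0.02 m/s and angle between each of square_bottle, wide_bottle's own z axis and vertical below 0.1 rad and x of wide_bottle in the frame of tray between -0.055 and 0.055 m and y of wide_bottle in the frame of tray between -0.075 and 0.075 m))), for 0.2 s.
2. the vial is seated in a free well of the heater (((horizontal distance between vial and well_middle below 0.008 m and z of vial in the frame of well_middle below -0.018 m) or (horizontal distance between vial and well_right below 0.008 m and z of vial in the frame of well_right below -0.018 m)) and angle between vial's own z axis and vertical below 0.15 rad and linear speed of vial below 0.02 m/s), for 0.2 s.
At the end, for the whole second after the job is handed in: The vial stands in a free well (within 8 mm of its axis, at least 18 mm deep, upright); each of the three tall bottles stands upright in its own starting pocket (within 16 mm of where it was at the start), the small bottle within 15 mm of where it was; all released and at rest (all of step 2 and distance of each of square_bottle, wide_bottle, slim_bottle from where it was at the start of the episode below 0.016 m and linear speed of each of square_bottle, wide_bottle, slim_bottle, small_bottle below 0.02 m/s and angle between each of square_bottle, wide_bottle, slim_bottle, small_bottle's own z axis and vertical below 0.1 rad and distance of small_bottle from where it was at the start of the episode below 0.015 m); the robot touches nothing.
It fails at once if the small bottle beside the vial is moved (more than 15 mm) (distance of small_bottle from where it was at the start of the episode above 0.015 m).
It fails at once if a bottle or the vial is tipped over (angle between any of square_bottle, wide_bottle, slim_bottle, vial's own z axis and vertical above 0.7 rad).
It also fails if it takes over 134 s, if anything falls off the work surface, if the arm or the gripper's body presses on something with over 40 N, if the wrist force passes 120 N, or if a joint passes its speed limit or range.

## Working session

There is one attempt and no reset: what is moved stays moved. The work goes in short steps, Python scripts to look and compute and a tool call to move; the robot and the scene stay as the last step left them, time stands still between calls to the robot, and variables do not carry over. Pictures are saved under pics/ and viewed, at most 14 in all, crops included, and the job is handed in when it is done.

Besides the shell and the picture viewer there is one more tool, called by a JSON object that holds its "name" and its "arguments", one argument or row to a line. drive_tool: Moves the arm, as the interface text tells. Its arguments: {"type":"object","properties":{"rows":{"type":"array","items":{"type":"object","properties":{"wx":{"type":"number"},"wy":{"type":"number"},"wz":{"type":"number"},"tx":{"type":"number"},"ty":{"type":"number"},"tz":{"type":"number"},"grip":{"type":"number"}}}}},"required":["rows"]}

```bash
mkdir -p pics; ls; cat > h.py <<'E'
import numpy as np, cv2
from bench import arm
def cam(n):
    c=arm.camera(n); c['R']=cv2.Rodrigues(np.array(c['rvec'],float))[0]; c['t']=np.array(c['tvec'],float).ravel(); return c
def ray(c,u,v):
    K=np.array(c['K']); xd=np.array([(u-K[0,2])/K[0,0],(v-K[1,2])/K[1,1]]); x=xd.copy()
    for _ in range(20): x=xd/(1+c['k1']*(x@x))
    d=np.array([x[0],x[1],1.]); return -c['R'].T@c['t'], c['R'].T@d
def onz(c,u,v,z):
    o,d=ray(c,u,v); return o+d*(z-o[2])/d[2]
def depth(c,u,v):
    o,d=ray(c,u,v); return o+d*c['z_map'][int(round(v)),int(round(u))]
def cloud(c):
    K=np.array(c['K']); h,w=c['z_map'].shape; v,u=np.mgrid[:h,:w]
    xd=np.stack([(u-K[0,2])/K[0,0],(v-K[1,2])/K[1,1]],-1); x=xd.copy()
    for _ in range(20): x=xd/(1+c['k1']*(x**2).sum(-1,keepdims=True))
    p=np.concatenate([x,np.ones((h,w,1))],-1)*c['z_map'][...,None]
    P=(p-c['t'])@c['R']; P[c['z_map']==0]=np.nan; return P
def save(c,n): cv2.imwrite('pics/'+n+'.png',c['color'][...,::-1])
E
python3 - <<'E'
from h import *
for n in('top','side'):
    c=cam(n); save(c,n+'0'); print(n,np.round(-c['R'].T@c['t'],3),np.round(c['K'],1).tolist(),c['k1'],(c['z_map']==0).mean())
print(arm.get_obs())
E
```

```text
pics
top [ 0.321 -0.008  1.438] [[491.7, 0.0, 260.5], [0.0, 491.7, 199.1], [0.0, 0.0, 1.0]] -0.10964137598174957 0.00390625
side [0.406 0.885 0.506] [[383.0, 0.0, 256.3], [0.0, 383.0, 192.2], [0.0, 0.0, 1.0]] -0.018148249439240243 0.0040435791015625
{'clock': 0.1, 'qpos': array([ 1.06561635e+00,  3.13374340e-01,  1.49833544e+00, -2.31811912e-06,
        1.33101945e+00, -2.23393655e-01]), 'qd': array([ 0.00183039, -0.00106767, -0.00222186,  0.00122818, -0.001994  ,
        0.00025001]), 'effort': array([ 1.73099266e-03, -4.02817011e+01, -2.52647227e+01,  6.94656232e-02,
        3.42188228e-02, -2.51348740e-05]), 'position': array([0.14588891, 0.5040964 , 0.23823805]), 'ee_rot': array([[-9.60560331e-01,  2.78071124e-01, -5.48091136e-04],
       [ 2.78071552e-01,  9.60559847e-01, -9.95690801e-04],
       [ 2.49601477e-04, -1.10882964e-03, -9.99999354e-01]]), 'contact_force': array([-0.73346117,  0.1961435 ,  0.09292509]), 'wrist_torque': array([0.0063869 , 0.00362175, 0.03183271]), 'gripper_force': 0.0, 'finger_gap': 0.08848907301476505}
```

View pics/top0.png

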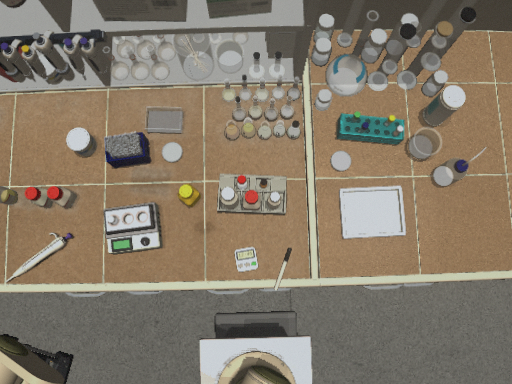

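View pics/side0.png

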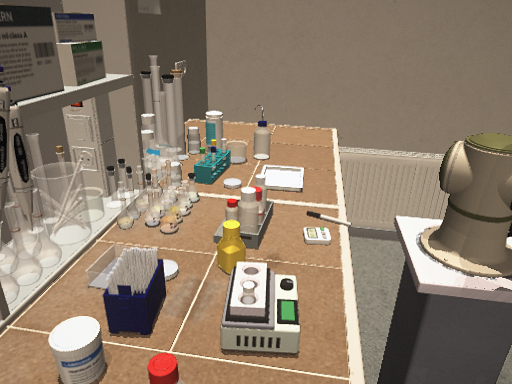

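The top view shows the caddy at about (251,195), the heater to its left at (132,228) and the tray to its right at (372,212). Things that could be mistaken for a target:
- **Vial:** the dark cap at (263,184). The many small vials at (225-300, 85-135) are look-alikes.
- **Square bottle:** the red cap at (251,197). The yellow bottle at (189,194) and the red caps at (33,193) and (55,193) are look-alikes.
- **Small bottle:** the red cap at (241,181).

Next I'll check the choice in one close crop and measure.

```bash
python3 - <<'E'
from h import *
c=cam('top'); np.save('P0.npy',cloud(c))
im=c['color'][165:260,90:415,::-1]; 
a=cv2.resize(c['color'][170:220,210:295,::-1],None,fx=8,fy=8,interpolation=cv2.INTER_CUBIC)
cv2.imwrite('pics/crop1.png',a)
P=cloud(c)
def top(name,u,v,r,h,tol=.006):
    vv,uu=np.mgrid[v-r:v+r+1,u-r:u+r+1]; Q=P[v-r:v+r+1,u-r:u+r+1]; m=abs(Q[...,2]-h)<tol
    print(name,m.sum(),np.round(np.median(Q[m],0),4),np.round(Q[m].mean(0),4), 'px',uu[m].mean(),vv[m].mean(),np.round(np.nanmax(Q[...,2]),3))
top('wide?',228,196,10,.138); top('sq',251,197,9,.115); top('slim',275,199,9,.124)
top('small',241,181,7,.088); top('vial',263,184,6,.057); 
z=P[...,2]
for r in (slice(205,245,6),): 
  for v in range(205,256,6): print(v,np.round(z[v,100:166:6],3))
print()
for v in range(183,243,5): print(v,np.round(z[v,336:410:5],3))
E
```

```text
wide? 142 [0.544  0.0613 0.1373] [0.5444 0.0614 0.1375] px 227.45070422535213 193.50704225352112 0.143
sq 130 [ 0.5374 -0.0014  0.1138] [ 0.5382 -0.0014  0.1143] px 251.0076923076923 196.55384615384617 0.121
slim 79 [ 0.5339 -0.0642  0.1237] [ 0.5346 -0.065   0.1238] px 274.49367088607596 196.68354430379748 0.131
small 53 [0.5922 0.0253 0.0878] [0.5919 0.0249 0.0879] px 241.20754716981133 179.41509433962264 0.097
vial 32 [ 0.5891 -0.0379  0.0552] [ 0.5898 -0.038   0.0553] px 263.5 181.78125 0.06
205 [-0.007  0.002 -0.001 -0.001  0.002  0.005  0.06   0.059  0.069  0.055
 -0.002]
211 [-0.003  0.086  0.09   0.093  0.09   0.089  0.086  0.083  0.089  0.061
 -0.001]
217 [0.001 0.084 0.113 0.084 0.074 0.063 0.085 0.062 0.09  0.067 0.001]
223 [-0.001  0.09   0.095  0.088  0.085  0.085  0.089  0.091  0.09   0.068
  0.011]
229 [-0.006  0.068  0.088  0.094  0.075  0.069  0.073  0.068  0.066  0.062
  0.026]
235 [-0.002  0.064  0.069  0.063  0.064  0.052  0.055  0.053  0.056  0.054
  0.041]
241 [-0.     0.003  0.061  0.06   0.06   0.061  0.056  0.068  0.066  0.054
  0.042]
247 [-0.001  0.001  0.0
[... 774 characters left out ...]
 0.004
  0.005 -0.001  0.004  0.015 -0.003]
213 [-0.006  0.014 -0.001  0.002  0.006  0.002  0.004 -0.001  0.008  0.004
  0.007  0.003  0.002  0.016 -0.002]
218 [ 0.008  0.001  0.003  0.001  0.004 -0.003  0.006  0.004  0.002  0.006
 -0.002  0.009  0.     0.009  0.002]
223 [ 0.003  0.001  0.003  0.     0.003  0.005  0.001  0.004  0.002  0.007
  0.008  0.008 -0.     0.005 -0.   ]
228 [-0.002 -0.     0.012  0.002  0.004 -0.    -0.002  0.002  0.006 -0.001
  0.006  0.005 -0.002 -0.001  0.003]
233 [0.004 0.001 0.007 0.007 0.007 0.005 0.015 0.015 0.018 0.018 0.009 0.017
 0.018 0.016 0.001]
238 [-0.007 -0.002  0.002 -0.002 -0.001  0.002 -0.004  0.001 -0.    -0.005
  0.002 -0.001 -0.005 -0.001 -0.001]
```

View pics/crop1.png

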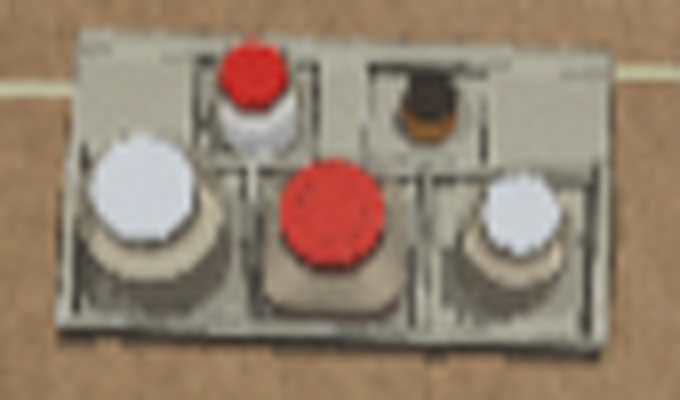

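The crop shows the black-capped amber vial at image pixel (263,182), in the right-hand back recess. The square bottle (251,197) and slim bottle (275,197) stand in front of it, so the wide bottle (228,195) stays. Next I'll measure the cap centres, tray and heater.

```bash
python3 - <<'E'
from h import *
c=cam('top'); im=c['color']; hsv=cv2.cvtColor(im,cv2.COLOR_RGB2HSV).astype(int); H,S,V=hsv[...,0],hsv[...,1],hsv[...,2]
red=((H<8)|(H>172))&(S>150)&(V>100)
white=(S<40)&(V>195); black=(V<80)
P=cloud(c); z=P[...,2]
def comp(m,u,v,r,h,name):
    M=np.zeros(m.shape,np.uint8); M[v-r:v+r+1,u-r:u+r+1]=m[v-r:v+r+1,u-r:u+r+1]
    n,l,s,ce=cv2.connectedComponentsWithStats(M); i=1+np.argmax(s[1:,4]); p=onz(c,*ce[i],h)
    e=onz(c,ce[i][0]+np.sqrt(s[i,4]/np.pi),ce[i][1],h)
    print(name,ce[i].round(1),s[i],'xyz',p.round(4),'diam',round(2*np.linalg.norm(e-p),4)); return p
comp(red,251,197,9,.115,'sq'); comp(white,228,194,10,.138,'wide'); comp(white,275,197,8,.124,'slim'); comp(red,241,180,7,.088,'small'); comp(black,263,182,6,.057,'vial')
# rectangles by height masks projected to world xy
def rect(m,u0,u1,v0,v1,name,k=3):
    Q=P[v0:v1,u0:u1][m[v0:v1,u0:u1]][:,:2].astype(np.float32); 
    lo=np.percentile(Q,1,0);hi=np.percentile(Q,99,0)
    r=cv2.minAreaRect(Q); print(name,len(Q),'rect',np.round(r[0],4),np.round(r[1],4),r[2],lo.round(3),hi.round(3))
# tray: white region colour -> outline at z .017
def colrect(m,u0,u1,v0,v1,h,name):
    M=np.zeros(m.shape,np.uint8); M[v0:v1,u0:u1]=m[v0:v1,u0:u1]
    cs,_=cv2.findContours(M,cv2.RETR_EXTERNAL,cv2.CHAIN_APPROX_NONE); k=max(cs,key=cv2.contourArea)[:,0]
    Q=np.array([onz(c,*q,h)[:2] for q in k],np.float32); r=cv2.minAreaRect(Q); print(name,'rect',np.round(r[0],4),np.round(r[1],4),round(r[2],2))
colrect((S<40)&(V>150),330,415,178,246,.017,'tray')
rect((z>.009)&(z<.03),330,415,178,246,'tray depth')
rect((z>.078)&(z<.1),98,165,200,238,'block')
rect((z>.04)&(z<.1),98,168,198,256,'housing')
rect((z>.015)&(z<.045),212,292,172,218,'caddy')
a=cv2.resize(im[195:260,95:170,::-1],None,fx=8,fy=8,interpolation=cv2.INTER_CUBIC); cv2.imwrite('pics/heater.png',a)
E
```

```text
sq [250.8 196.1] [245 190  13  13 132] xyz [ 0.5392 -0.001   0.115 ] diam 0.0353
wide [227.5 192.8] [222 187  12  12 112] xyz [0.5462 0.0612 0.138 ] diam 0.032
slim [274.7 196.1] [271 192   9   9  57] xyz [ 0.5361 -0.0655  0.124 ] diam 0.0231
small [241.3 179. ] [238 175   8   9  52] xyz [0.593  0.0246 0.088 ] diam 0.0228
vial [263.1 181.3] [259 178   8   7  34] xyz [ 0.591  -0.0369  0.057 ] diam 0.0188
tray rect [ 0.5008 -0.3563] [0.1493 0.1877] 1.4
tray depth 846 rect [ 0.5098 -0.3472] [0.2179 0.1814] 86.12088012695312 [ 0.428 -0.451] [ 0.574 -0.263]
block 707 rect [0.4897 0.3427] [0.0616 0.1382] 3.8283462524414062 [0.46 0.28] [0.522 0.405]
housing 2372 rect [0.4696 0.3405] [0.1308 0.1533] 6.428112030029297 [0.403 0.263] [0.533 0.414]
caddy 1084 rect [ 0.5622 -0.0032] [0.2004 0.1143] 86.14544677734375 [ 0.5   -0.102] [0.622 0.097]
```

View pics/heater.png

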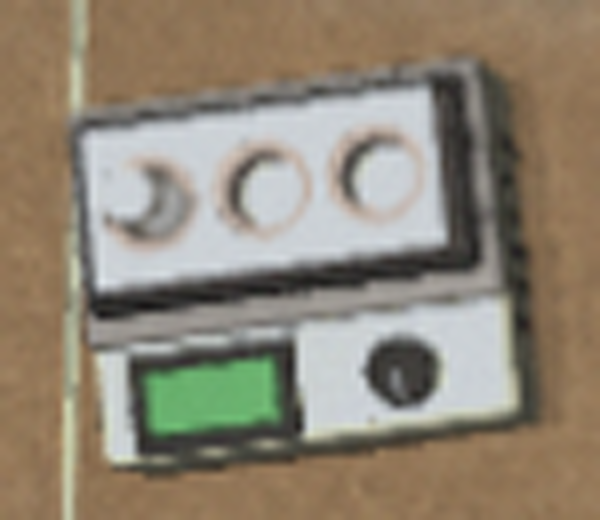

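The heater crop has the free well rims at crop pixels (263,187) for the middle and (375,173) for the right, which is about (127.4,217.9) and (141.4,216.1) in the image. The filled well is on the left.

```bash
python3 - <<'E'
from h import *
c=cam('top')
m=onz(c,127.4,217.9,.088); r=onz(c,141.4,216.1,.088); print(m,r,np.linalg.norm(m-r),np.degrees(np.arctan2((m-r)[0],(m-r)[1])))
# caddy yaw: edges in crop1 at crop/8 (back top edge, z .022; front edge bottom z 0.032)
f=lambda x,y:(210+x/8-.5,170+y/8-.5)
for a,b,h in(((80,32),(612,52),.022),((60,330),(603,350),.032)):
    A=onz(c,*f(*a),h);B=onz(c,*f(*b),h);d=A-B;print(A.round(4),B.round(4),np.linalg.norm(d).round(4),np.degrees(np.arctan2(d[0],d[1])))
# side: depth of known things in side view
s=cam('side'); im=s['color']; hsv=cv2.cvtColor(im,cv2.COLOR_RGB2HSV).astype(int)
P=cloud(s); V=P.reshape(-1,3); 
for n,p,h in(('wide',(.546,.061),.125),('sq',(.539,-.001),.105),('slim',(.536,-.0655),.115),('small',(.593,.0246),.08)):
    m=(np.hypot(V[:,0]-p[0],V[:,1]-p[1])<.035)&(abs(V[:,2]-h)<.014); print(n,m.sum(),np.median(V[m],0).round(4) if m.sum() else '',V[m].min(0).round(3) if m.sum() else '',V[m].max(0).round(3) if m.sum() else '')
E
```

```text
[0.49182336 0.34378597 0.088     ] [0.49585866 0.3044804  0.088     ] 0.0395121646881935 -5.861720019733516
[0.6246 0.0899 0.022 ] [ 0.6118 -0.1053  0.022 ] 0.1957 3.7391335227761435
[0.5129 0.0982 0.032 ] [ 0.5003 -0.0973  0.032 ] 0.1959 3.6950252254512486
wide 215 [0.5454 0.0763 0.1302] [0.529 0.047 0.111] [0.565 0.085 0.138]
sq 78 [0.5308 0.009  0.1092] [ 0.523 -0.015  0.091] [0.552 0.02  0.114]
slim 108 [ 0.535  -0.0536  0.1157] [ 0.523 -0.073  0.102] [ 0.551 -0.047  0.125]
small 115 [0.5928 0.0353 0.0787] [0.58  0.017 0.066] [0.609 0.043 0.089]
```

Everything checks out: the well spacing measures 39.5 mm against 40 nominal, the caddy yaw is about -3.7°, the heater yaw about +5.9°, and the cap heights agree. I'll set off towards a point above the slim bottle.

{"name": "drive_tool", "arguments": {
  "rows": [
    {"tx": -533,"ty": -439,"tz": 38,"wz": 1.354,"grip": 1},
    {"tx": -533,"ty": -439,"tz": 38,"wz": 1.354,"grip": 1},
    {"tx": -533,"ty": -439,"tz": 38,"wz": 1.354,"grip": 1},
    {"tx": -533,"ty": -439,"tz": 38,"wz": 1.354,"grip": 1},
    {"tx": -533,"ty": -439,"tz": 38,"wz": 1.354,"grip": 1}
  ]
}}

```text
invalid input at $.rows[0]: expected keys wx, wy, wz, tx, ty, tz, grip
```

```bash
cat > go.py <<'E'
# usage: go.py x y z yaw_deg(of tool y axis in world)
import sys
from h import *
from scipy.spatial.transform import Rotation as Ro
o=arm.get_obs(); R=np.array(o['ee_rot']); x,y,z,a=map(float,sys.argv[1:5]); a=np.radians(a)
ty=np.array([np.cos(a),np.sin(a),0]); tz=np.array([0,0,-1.]); T=np.stack([np.cross(ty,tz),ty,tz],1)
print('t',np.round(o['clock'],2),'pos',o['position'].round(4),'gap',round(o['finger_gap'],4),'shift mm',(R.T@(np.array([x,y,z])-o['position'])*1e3).round(1),'turn',Ro.from_matrix(R.T@T).as_rotvec().round(3),'F',o['contact_force'].round(1))
E
python3 go.py .536 -.0655 .2 -3.7
```

```text
t 0.3 pos [0.146  0.5042 0.2386] gap 0.0882 shift mm [-533.1 -438.8   38.7] turn [-0.     0.     1.354] F [ 0.6  0.3 -1. ]
```

{"name": "drive_tool", "arguments": {
  "rows": [
    {"wx": 0,"wy": 0,"tx": -533,"ty": -439,"tz": 38,"wz": 1.354,"grip": 1},
    {"wx": 0,"wy": 0,"tx": -533,"ty": -439,"tz": 38,"wz": 1.354,"grip": 1},
    {"wx": 0,"wy": 0,"tx": -533,"ty": -439,"tz": 38,"wz": 1.354,"grip": 1},
    {"wx": 0,"wy": 0,"tx": -533,"ty": -439,"tz": 38,"wz": 1.354,"grip": 1},
    {"wx": 0,"wy": 0,"tx": -533,"ty": -439,"tz": 38,"wz": 1.354,"grip": 1}
  ]
}}

```text
clock: 0.72
position: [0.264, 0.3309, 0.2272]
ee_rot: [[-0.612, 0.791, 0.0], [0.791, 0.612, 0.0], [-0.0, 0.0, -1.0]]
contact_force: [1.4, -0.9, 0.5]
finger_gap: 0.088
gripper_force: 0.0
```

```bash
python3 go.py .536 -.0655 .2 -3.7
```

```text
t 0.72 pos [0.264  0.3309 0.2272] gap 0.088 shift mm [-480.   -27.4   27.2] turn [ 0.    -0.     0.723] F [ 1.4 -0.9  0.5]
```

{"name": "drive_tool", "arguments": {
  "rows": [
    {"wx": 0,"wy": 0,"tx": -480,"ty": -27,"tz": 27,"wz": 0.723,"grip": 1},
    {"wx": 0,"wy": 0,"tx": -480,"ty": -27,"tz": 27,"wz": 0.723,"grip": 1},
    {"wx": 0,"wy": 0,"tx": -480,"ty": -27,"tz": 27,"wz": 0.723,"grip": 1},
    {"wx": 0,"wy": 0,"tx": -480,"ty": -27,"tz": 27,"wz": 0.723,"grip": 1},
    {"wx": 0,"wy": 0,"tx": -480,"ty": -27,"tz": 27,"wz": 0.723,"grip": 1}
  ]
}}

```text
clock: 1.13
position: [0.383, 0.1599, 0.2157]
ee_rot: [[-0.033, 0.999, 0.001], [0.999, 0.033, 0.0], [0.0, 0.001, -1.0]]
contact_force: [1.9, 1.2, -0.2]
finger_gap: 0.088
gripper_force: 0.0
```

```bash
python3 go.py .536 -.0655 .2 -3.7
```

```text
t 1.13 pos [0.383  0.1599 0.2157] gap 0.088 shift mm [-230.3  145.6   15.8] turn [ 0.001 -0.     0.097] F [ 1.9  1.2 -0.2]
```

{"name": "drive_tool", "arguments": {
  "rows": [
    {"wx": 0,"wy": 0,"tx": -230,"ty": 146,"tz": 16,"wz": 0.097,"grip": 1},
    {"wx": 0,"wy": 0,"tx": -230,"ty": 146,"tz": 16,"wz": 0.097,"grip": 1},
    {"wx": 0,"wy": 0,"tx": -230,"ty": 146,"tz": 16,"wz": 0.097,"grip": 1},
    {"wx": 0,"wy": 0,"tx": -230,"ty": 146,"tz": 16,"wz": 0.097,"grip": 1},
    {"wx": 0,"wy": 0,"tx": -230,"ty": 146,"tz": 16,"wz": 0.097,"grip": 1}
  ]
}}

```text
clock: 1.55
position: [0.5012, -0.0113, 0.2033]
ee_rot: [[0.059, 0.998, 0.0], [0.998, -0.059, 0.0], [0.0, 0.0, -1.0]]
contact_force: [0.9, 1.1, 0.8]
finger_gap: 0.0882
gripper_force: 0.0
```

```bash
python3 go.py .536 -.0655 .14 -3.7
```

```text
t 1.55 pos [ 0.5012 -0.0113  0.2033] gap 0.0882 shift mm [-52.   37.9  63.3] turn [ 0.    -0.     0.006] F [0.9 1.1 0.8]
```

{"name": "drive_tool", "arguments": {
  "rows": [
    {"wx": 0,"wy": 0,"tx": -52,"ty": 38,"tz": 10,"wz": 0.006,"grip": 1},
    {"wx": 0,"wy": 0,"tx": -52,"ty": 38,"tz": 10,"wz": 0.006,"grip": 1},
    {"wx": 0,"wy": 0,"tx": -52,"ty": 38,"tz": 40,"wz": 0.006,"grip": 1},
    {"wx": 0,"wy": 0,"tx": -52,"ty": 38,"tz": 60,"wz": 0.006,"grip": 0.7},
    {"wx": 0,"wy": 0,"tx": -52,"ty": 38,"tz": 60,"wz": 0.006,"grip": 0.7}
  ]
}}

```text
clock: 1.97
position: [0.5336, -0.0632, 0.1396]
ee_rot: [[0.065, 0.998, -0.007], [0.998, -0.065, 0.002], [0.002, -0.007, -1.0]]
contact_force: [-0.5, 0.3, -0.9]
finger_gap: 0.0767
gripper_force: 0.0
```

```bash
python3 go.py .536 -.0655 .093 -3.7; python3 - <<'E'
from h import *
s=cam('side'); cv2.imwrite('pics/s1.png',cv2.resize(s['color'][130:300,170:330,::-1],None,fx=4,fy=4,interpolation=cv2.INTER_CUBIC)[:600])
E
```

```text
t 1.97 pos [ 0.5336 -0.0632  0.1396] gap 0.0767 shift mm [-2.2  2.9 46.5] turn [-0.007 -0.002 -0.   ] F [-0.5  0.3 -0.9]
```

View pics/s1.png

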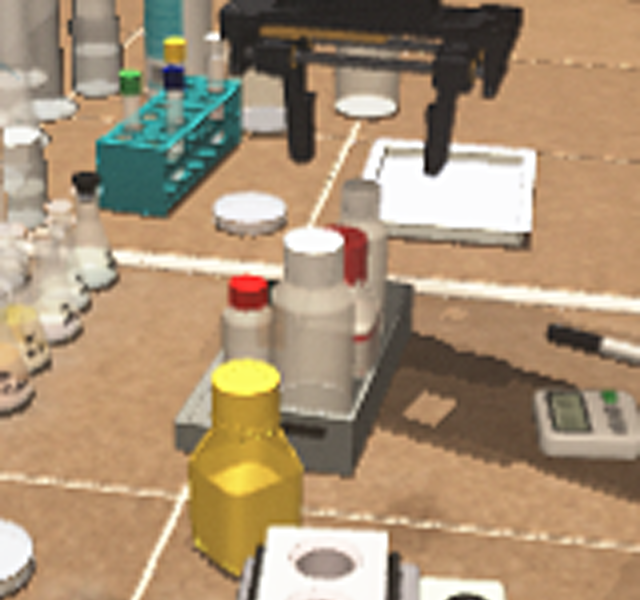

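The fingertips straddle the slim cap (crop (362,190)) and the midpoint is centred. I'll go down and grip.

{"name": "drive_tool", "arguments": {
  "rows": [
    {"wx": 0,"wy": 0,"tx": 0,"ty": 0,"tz": 25,"wz": 0,"grip": 0.7},
    {"wx": 0,"wy": 0,"tx": 0,"ty": 0,"tz": 49,"wz": 0,"grip": 0.7},
    {"wx": 0,"wy": 0,"tx": 0,"ty": 0,"tz": 49,"wz": 0,"grip": 0.7},
    {"wx": 0,"wy": 0,"tx": 0,"ty": 0,"tz": 49,"wz": 0,"grip": 0.3},
    {"wx": 0,"wy": 0,"tx": 0,"ty": 0,"tz": 49,"wz": 0,"grip": 0.2}
  ]
}}

```text
clock: 2.43
position: [0.5364, -0.0635, 0.0965]
ee_rot: [[0.064, 0.998, 0.003], [0.998, -0.064, -0.001], [-0.001, 0.003, -1.0]]
contact_force: [-0.3, -0.2, -0.1]
finger_gap: 0.0503
gripper_force: 0.0
```

{"name": "drive_tool", "arguments": {
  "rows": [
    {"wx": 0,"wy": 0,"tx": 0,"ty": 0,"tz": 0,"wz": 0,"grip": 0.2},
    {"wx": 0,"wy": 0,"tx": 0,"ty": 0,"tz": 0,"wz": 0,"grip": 0.2},
    {"wx": 0,"wy": 0,"tx": 0,"ty": 0,"tz": 0,"wz": 0,"grip": 0.2},
    {"wx": 0,"wy": 0,"tx": 0,"ty": 0,"tz": 0,"wz": 0,"grip": 0.2},
    {"wx": 0,"wy": 0,"tx": 0,"ty": 0,"tz": 0,"wz": 0,"grip": 0.2}
  ]
}}

```text
clock: 2.85
position: [0.5361, -0.0636, 0.0953]
ee_rot: [[0.064, 0.998, 0.002], [0.998, -0.064, -0.001], [-0.001, 0.002, -1.0]]
contact_force: [0.7, -0.5, 7.0]
finger_gap: 0.0265
gripper_force: 30.9
```

```bash
python3 go.py .50 -.398 .2 -3.7; python3 -c "
from h import *
print(arm.get_obs()['gripper_force'])"
```

```text
t 2.85 pos [ 0.5361 -0.0636  0.0953] gap 0.0265 shift mm [-336.1  -14.4 -104.6] turn [0.002 0.001 0.001] F [ 0.7 -0.5  7. ]
30.865419153124094
```

Gap 26.5 mm and 31 N: the grip holds. Lift and carry to the far tray slot.

{"name": "drive_tool", "arguments": {
  "rows": [
    {"wx": 0,"wy": 0,"tx": 0,"ty": 0,"tz": -10,"wz": 0,"grip": 0.2},
    {"wx": 0,"wy": 0,"tx": 0,"ty": 0,"tz": -30,"wz": 0,"grip": 0.2},
    {"wx": 0,"wy": 0,"tx": 0,"ty": 0,"tz": -55,"wz": 0,"grip": 0.2},
    {"wx": 0,"wy": 0,"tx": 0,"ty": 0,"tz": -80,"wz": 0,"grip": 0.2},
    {"wx": 0,"wy": 0,"tx": -5,"ty": 0,"tz": -90,"wz": 0,"grip": 0.2}
  ]
}}

```text
clock: 3.27
position: [0.5358, -0.0682, 0.1878]
ee_rot: [[0.063, 0.998, 0.004], [0.998, -0.063, -0.001], [-0.001, 0.004, -1.0]]
contact_force: [1.2, 0.0, -0.4]
finger_gap: 0.0265
gripper_force: 30.2
```

{"name": "drive_tool", "arguments": {
  "rows": [
    {"wx": 0,"wy": 0,"tx": -20,"ty": -2,"tz": 0,"wz": 0,"grip": 0.2},
    {"wx": 0,"wy": 0,"tx": -50,"ty": -4,"tz": 0,"wz": 0,"grip": 0.2},
    {"wx": 0,"wy": 0,"tx": -85,"ty": -6,"tz": 0,"wz": 0,"grip": 0.2},
    {"wx": 0,"wy": 0,"tx": -120,"ty": -8,"tz": 0,"wz": 0,"grip": 0.2},
    {"wx": 0,"wy": 0,"tx": -155,"ty": -10,"tz": 0,"wz": 0,"grip": 0.2}
  ]
}}

```text
clock: 3.68
position: [0.5143, -0.224, 0.1839]
ee_rot: [[0.064, 0.998, -0.001], [0.998, -0.064, 0.001], [0.001, -0.001, -1.0]]
contact_force: [0.0, -0.2, -0.8]
finger_gap: 0.0264
gripper_force: 30.3
```

```bash
python3 go.py .50 -.398 .2 -3.7
```

```text
t 3.68 pos [ 0.5143 -0.224   0.1839] gap 0.0264 shift mm [-174.5   -3.2  -16.1] turn [-0.001 -0.001  0.001] F [ 0.  -0.2 -0.8]
```

{"name": "drive_tool", "arguments": {
  "rows": [
    {"wx": 0,"wy": 0,"tx": -35,"ty": 0,"tz": 0,"wz": 0,"grip": 0.2},
    {"wx": 0,"wy": 0,"tx": -75,"ty": -1,"tz": 0,"wz": 0,"grip": 0.2},
    {"wx": 0,"wy": 0,"tx": -115,"ty": -2,"tz": 0,"wz": 0,"grip": 0.2},
    {"wx": 0,"wy": 0,"tx": -150,"ty": -3,"tz": 0,"wz": 0,"grip": 0.2},
    {"wx": 0,"wy": 0,"tx": -174,"ty": -3,"tz": 0,"wz": 0,"grip": 0.2}
  ]
}}

```text
clock: 4.1
position: [0.4995, -0.3991, 0.1834]
ee_rot: [[0.066, 0.998, -0.001], [0.998, -0.066, 0.001], [0.001, -0.001, -1.0]]
contact_force: [-0.1, 0.6, -0.5]
finger_gap: 0.0265
gripper_force: 30.4
```

{"name": "drive_tool", "arguments": {
  "rows": [
    {"wx": 0,"wy": 0,"tx": 0,"ty": 0,"tz": 5,"wz": 0,"grip": 0.2},
    {"wx": 0,"wy": 0,"tx": 0,"ty": 0,"tz": 30,"wz": 0,"grip": 0.2},
    {"wx": 0,"wy": 0,"tx": 0,"ty": 0,"tz": 60,"wz": 0,"grip": 0.2},
    {"wx": 0,"wy": 0,"tx": 0,"ty": 0,"tz": 80,"wz": 0,"grip": 0.2},
    {"wx": 0,"wy": 0,"tx": 0,"ty": 0,"tz": 80,"wz": 0,"grip": 0.2}
  ]
}}

```text
clock: 4.52
position: [0.4993, -0.3936, 0.0993]
ee_rot: [[0.064, 0.998, -0.006], [0.998, -0.064, 0.007], [0.007, -0.007, -1.0]]
contact_force: [-0.7, 0.3, -2.3]
finger_gap: 0.0265
gripper_force: 30.6
```

```bash
python3 go.py .50 -.398 .0945 -3.7
```

```text
t 4.52 pos [ 0.4993 -0.3936  0.0993] gap 0.0265 shift mm [-4.4  1.   4.8] turn [-0.007 -0.007  0.001] F [-0.7  0.3 -2.3]
```

{"name": "drive_tool", "arguments": {
  "rows": [
    {"wx": 0,"wy": 0,"tx": 0,"ty": 0,"tz": 2,"wz": 0,"grip": 0.2},
    {"wx": 0,"wy": 0,"tx": 0,"ty": 0,"tz": 4,"wz": 0,"grip": 0.2},
    {"wx": 0,"wy": 0,"tx": 0,"ty": 0,"tz": 6,"wz": 0,"grip": 0.2},
    {"wx": 0,"wy": 0,"tx": 0,"ty": 0,"tz": 8,"wz": 0,"grip": 0.2},
    {"wx": 0,"wy": 0,"tx": 0,"ty": 0,"tz": 8,"wz": 0,"grip": 0.2}
  ]
}}

```text
clock: 4.93
position: [0.5012, -0.3959, 0.0968]
ee_rot: [[0.064, 0.998, 0.0], [0.998, -0.064, -0.0], [-0.0, 0.0, -1.0]]
contact_force: [0.4, -0.3, -0.5]
finger_gap: 0.0265
gripper_force: 30.6
```

```bash
python3 go.py .50 -.398 .0945 -3.7
```

```text
t 4.93 pos [ 0.5012 -0.3959  0.0968] gap 0.0265 shift mm [-2.2 -1.   2.3] turn [0.    0.    0.001] F [ 0.4 -0.3 -0.5]
```

Lower the last 3 mm and check the contact force before releasing.

{"name": "drive_tool", "arguments": {
  "rows": [
    {"wx": 0,"wy": 0,"tx": 0,"ty": 0,"tz": 2,"wz": 0,"grip": 0.2},
    {"wx": 0,"wy": 0,"tx": 0,"ty": 0,"tz": 3,"wz": 0,"grip": 0.2},
    {"wx": 0,"wy": 0,"tx": 0,"ty": 0,"tz": 3,"wz": 0,"grip": 0.2}
  ]
}}

```text
clock: 5.18
position: [0.5011, -0.3959, 0.0934]
ee_rot: [[0.064, 0.998, 0.0], [0.998, -0.064, -0.0], [-0.0, 0.0, -1.0]]
contact_force: [1.0, 0.5, -0.5]
finger_gap: 0.0268
gripper_force: 30.6
```

{"name": "drive_tool", "arguments": {
  "rows": [
    {"wx": 0,"wy": 0,"tx": 0,"ty": 0,"tz": 0,"wz": 0,"grip": 0.4},
    {"wx": 0,"wy": 0,"tx": 0,"ty": 0,"tz": 0,"wz": 0,"grip": 0.5},
    {"wx": 0,"wy": 0,"tx": 0,"ty": 0,"tz": 0,"wz": 0,"grip": 0.6},
    {"wx": 0,"wy": 0,"tx": 0,"ty": 0,"tz": 0,"wz": 0,"grip": 0.6},
    {"wx": 0,"wy": 0,"tx": 0,"ty": 0,"tz": 0,"wz": 0,"grip": 0.6}
  ]
}}

```text
clock: 5.6
position: [0.5011, -0.3959, 0.0934]
ee_rot: [[0.064, 0.998, 0.0], [0.998, -0.064, -0.0], [-0.0, 0.0, -1.0]]
contact_force: [-0.6, -0.4, 0.3]
finger_gap: 0.0523
gripper_force: 0.0
```

{"name": "drive_tool", "arguments": {
  "rows": [
    {"wx": 0,"wy": 0,"tx": 0,"ty": 0,"tz": -10,"wz": 0,"grip": 0.6},
    {"wx": 0,"wy": 0,"tx": 0,"ty": 0,"tz": -30,"wz": 0,"grip": 0.6},
    {"wx": 0,"wy": 0,"tx": 0,"ty": 0,"tz": -60,"wz": 0,"grip": 0.6},
    {"wx": 0,"wy": 0,"tx": 0,"ty": 0,"tz": -90,"wz": 0,"grip": 0.6},
    {"wx": 0,"wy": 0,"tx": 0,"ty": 0,"tz": -90,"wz": 0,"grip": 0.6}
  ]
}}

```text
clock: 6.02
position: [0.5025, -0.3974, 0.1906]
ee_rot: [[0.064, 0.998, 0.007], [0.998, -0.064, -0.008], [-0.008, 0.008, -1.0]]
contact_force: [0.3, 0.1, 1.4]
finger_gap: 0.0531
gripper_force: 0.0
```

```bash
python3 go.py .539 -.001 .185 -3.7
```

```text
t 6.02 pos [ 0.5025 -0.3974  0.1906] gap 0.0531 shift mm [397.9  11.1   2.7] turn [0.008 0.008 0.001] F [0.3 0.1 1.4]
```

{"name": "drive_tool", "arguments": {
  "rows": [
    {"wx": 0,"wy": 0,"tx": 40,"ty": 1,"tz": 0,"wz": 0,"grip": 0.6},
    {"wx": 0,"wy": 0,"tx": 80,"ty": 3,"tz": 0,"wz": 0,"grip": 0.6},
    {"wx": 0,"wy": 0,"tx": 120,"ty": 4,"tz": 0,"wz": 0,"grip": 0.6},
    {"wx": 0,"wy": 0,"tx": 160,"ty": 5,"tz": 0,"wz": 0,"grip": 0.6},
    {"wx": 0,"wy": 0,"tx": 200,"ty": 6,"tz": 0,"wz": 0,"grip": 0.6}
  ]
}}

```text
clock: 6.43
position: [0.5196, -0.1948, 0.1839]
ee_rot: [[0.064, 0.998, 0.001], [0.998, -0.064, -0.0], [-0.0, 0.001, -1.0]]
contact_force: [0.2, -0.0, -0.1]
finger_gap: 0.0532
gripper_force: 0.0
```

{"name": "drive_tool", "arguments": {
  "rows": [
    {"wx": 0,"wy": 0,"tx": 40,"ty": 1,"tz": 0,"wz": 0,"grip": 0.6},
    {"wx": 0,"wy": 0,"tx": 80,"ty": 3,"tz": 0,"wz": 0,"grip": 0.6},
    {"wx": 0,"wy": 0,"tx": 120,"ty": 4,"tz": 0,"wz": 0,"grip": 0.6},
    {"wx": 0,"wy": 0,"tx": 160,"ty": 5,"tz": 0,"wz": 0,"grip": 0.6},
    {"wx": 0,"wy": 0,"tx": 196,"ty": 6,"tz": 0,"wz": 0,"grip": 0.6}
  ]
}}

```text
clock: 6.85
position: [0.5382, 0.0009, 0.184]
ee_rot: [[0.064, 0.998, 0.001], [0.998, -0.064, -0.0], [0.0, 0.001, -1.0]]
contact_force: [0.4, -0.7, 0.2]
finger_gap: 0.0525
gripper_force: 0.0
```

{"name": "drive_tool", "arguments": {
  "rows": [
    {"wx": 0,"wy": 0,"tx": 0,"ty": 0,"tz": 20,"wz": 0,"grip": 0.6},
    {"wx": 0,"wy": 0,"tx": 0,"ty": 0,"tz": 45,"wz": 0,"grip": 0.6},
    {"wx": 0,"wy": 0,"tx": 0,"ty": 0,"tz": 50,"wz": 0,"grip": 0.6},
    {"wx": 0,"wy": 0,"tx": 0,"ty": 0,"tz": 50,"wz": 0,"grip": 0.6}
  ]
}}

```text
clock: 7.18
position: [0.5377, -0.0013, 0.1325]
ee_rot: [[0.064, 0.998, -0.003], [0.998, -0.064, 0.001], [0.0, -0.003, -1.0]]
contact_force: [-0.2, 0.2, -0.1]
finger_gap: 0.0525
gripper_force: 0.0
```

```bash
python3 go.py .539 -.001 .089 -3.7; python3 - <<'E'
from h import *
s=cam('side'); cv2.imwrite('pics/s2.png',cv2.resize(s['color'][130:290,170:330,::-1],None,fx=3.7,fy=3.7,interpolation=cv2.INTER_CUBIC))
E
```

```text
t 7.18 pos [ 0.5377 -0.0013  0.1325] gap 0.0525 shift mm [ 0.4  1.4 43.5] turn [-0.003 -0.     0.001] F [-0.2  0.2 -0.1]
```

View pics/s2.png

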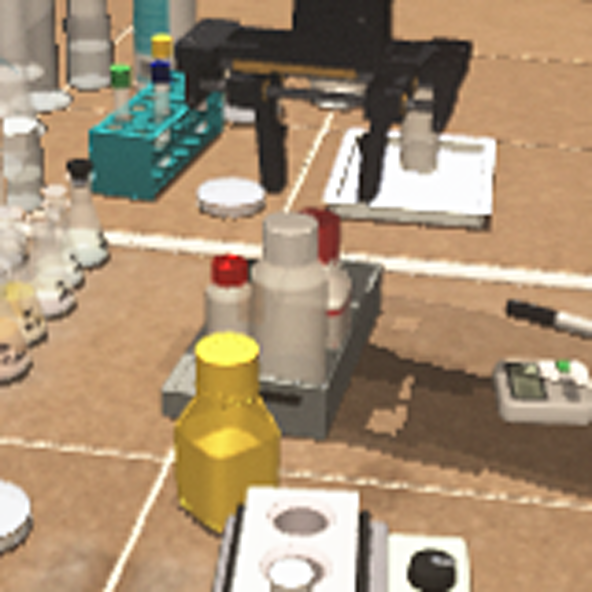

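The slim bottle stands upright in the tray (crop (420,140)), and the fingers are centred over the square's red cap (322,235). Down and grip.

{"name": "drive_tool", "arguments": {
  "rows": [
    {"wx": 0,"wy": 0,"tx": 0,"ty": 1,"tz": 15,"wz": 0,"grip": 0.6},
    {"wx": 0,"wy": 0,"tx": 0,"ty": 1,"tz": 30,"wz": 0,"grip": 0.6},
    {"wx": 0,"wy": 0,"tx": 0,"ty": 1,"tz": 43,"wz": 0,"grip": 0.6},
    {"wx": 0,"wy": 0,"tx": 0,"ty": 1,"tz": 43,"wz": 0,"grip": 0.6},
    {"wx": 0,"wy": 0,"tx": 0,"ty": 1,"tz": 43,"wz": 0,"grip": 0.3}
  ]
}}

```text
clock: 7.65
position: [0.5399, -0.0019, 0.0915]
ee_rot: [[0.065, 0.998, 0.001], [0.998, -0.065, -0.0], [-0.0, 0.001, -1.0]]
contact_force: [0.4, 0.2, -0.4]
finger_gap: 0.0482
gripper_force: 0.0
```

{"name": "drive_tool", "arguments": {
  "rows": [
    {"wx": 0,"wy": 0,"tx": 0,"ty": 0,"tz": 0,"wz": 0,"grip": 0.3},
    {"wx": 0,"wy": 0,"tx": 0,"ty": 0,"tz": 0,"wz": 0,"grip": 0.3},
    {"wx": 0,"wy": 0,"tx": 0,"ty": 0,"tz": 0,"wz": 0,"grip": 0.3},
    {"wx": 0,"wy": 0,"tx": 0,"ty": 0,"tz": 0,"wz": 0,"grip": 0.3},
    {"wx": 0,"wy": 0,"tx": 0,"ty": 0,"tz": 0,"wz": 0,"grip": 0.3}
  ]
}}

```text
clock: 8.07
position: [0.5403, -0.0017, 0.0918]
ee_rot: [[0.064, 0.998, 0.003], [0.998, -0.064, -0.001], [-0.0, 0.003, -1.0]]
contact_force: [0.5, -0.9, 6.8]
finger_gap: 0.0353
gripper_force: 30.0
```

```bash
python3 go.py .50 -.314 .19 -3.7
```

```text
t 8.07 pos [ 0.5403 -0.0017  0.0918] gap 0.0353 shift mm [-314.3  -19.9  -98.1] turn [0.003 0.    0.001] F [ 0.5 -0.9  6.8]
```

{"name": "drive_tool", "arguments": {
  "rows": [
    {"wx": 0,"wy": 0,"tx": 0,"ty": 0,"tz": -10,"wz": 0,"grip": 0.3},
    {"wx": 0,"wy": 0,"tx": 0,"ty": 0,"tz": -30,"wz": 0,"grip": 0.3},
    {"wx": 0,"wy": 0,"tx": 0,"ty": 0,"tz": -55,"wz": 0,"grip": 0.3},
    {"wx": 0,"wy": 0,"tx": 0,"ty": 0,"tz": -75,"wz": 0,"grip": 0.3},
    {"wx": 0,"wy": 0,"tx": -5,"ty": 0,"tz": -85,"wz": 0,"grip": 0.3}
  ]
}}

```text
clock: 8.48
position: [0.5396, -0.0062, 0.1784]
ee_rot: [[0.063, 0.998, 0.003], [0.998, -0.063, -0.001], [-0.0, 0.003, -1.0]]
contact_force: [0.5, 0.1, -2.0]
finger_gap: 0.0352
gripper_force: 30.0
```

{"name": "drive_tool", "arguments": {
  "rows": [
    {"wx": 0,"wy": 0,"tx": -20,"ty": -1,"tz": 0,"wz": 0,"grip": 0.3},
    {"wx": 0,"wy": 0,"tx": -50,"ty": -3,"tz": 0,"wz": 0,"grip": 0.3},
    {"wx": 0,"wy": 0,"tx": -85,"ty": -5,"tz": 0,"wz": 0,"grip": 0.3},
    {"wx": 0,"wy": 0,"tx": -120,"ty": -7,"tz": 0,"wz": 0,"grip": 0.3},
    {"wx": 0,"wy": 0,"tx": -155,"ty": -10,"tz": 0,"wz": 0,"grip": 0.3}
  ]
}}

```text
clock: 8.9
position: [0.5184, -0.1621, 0.1752]
ee_rot: [[0.064, 0.998, -0.001], [0.998, -0.064, 0.0], [0.0, -0.001, -1.0]]
contact_force: [1.4, 0.1, -1.9]
finger_gap: 0.0354
gripper_force: 30.0
```

{"name": "drive_tool", "arguments": {
  "rows": [
    {"wx": 0,"wy": 0,"tx": -35,"ty": -2,"tz": 0,"wz": 0,"grip": 0.3},
    {"wx": 0,"wy": 0,"tx": -70,"ty": -4,"tz": 0,"wz": 0,"grip": 0.3},
    {"wx": 0,"wy": 0,"tx": -105,"ty": -6,"tz": 0,"wz": 0,"grip": 0.3},
    {"wx": 0,"wy": 0,"tx": -135,"ty": -8,"tz": 0,"wz": 0,"grip": 0.3},
    {"wx": 0,"wy": 0,"tx": -152,"ty": -10,"tz": 0,"wz": 0,"grip": 0.3}
  ]
}}

```text
clock: 9.32
position: [0.4981, -0.3148, 0.1749]
ee_rot: [[0.066, 0.998, -0.001], [0.998, -0.066, 0.0], [0.0, -0.001, -1.0]]
contact_force: [-0.2, 0.3, -2.5]
finger_gap: 0.0351
gripper_force: 30.0
```

{"name": "drive_tool", "arguments": {
  "rows": [
    {"wx": 0,"wy": 0,"tx": 0,"ty": 0,"tz": 5,"wz": 0,"grip": 0.3},
    {"wx": 0,"wy": 0,"tx": 0,"ty": 0,"tz": 30,"wz": 0,"grip": 0.3},
    {"wx": 0,"wy": 0,"tx": 0,"ty": 0,"tz": 55,"wz": 0,"grip": 0.3},
    {"wx": 0,"wy": 0,"tx": 0,"ty": 0,"tz": 75,"wz": 0,"grip": 0.3},
    {"wx": 0,"wy": 0,"tx": 0,"ty": 0,"tz": 75,"wz": 0,"grip": 0.3}
  ]
}}

```text
clock: 9.73
position: [0.4977, -0.3093, 0.0961]
ee_rot: [[0.064, 0.998, -0.006], [0.998, -0.064, 0.006], [0.006, -0.006, -1.0]]
contact_force: [-0.6, 0.2, -2.2]
finger_gap: 0.0351
gripper_force: 29.9
```

{"name": "drive_tool", "arguments": {
  "rows": [
    {"wx": 0,"wy": 0,"tx": 0,"ty": 0,"tz": 0,"wz": 0,"grip": 0.3},
    {"wx": 0,"wy": 0,"tx": 0,"ty": 0,"tz": 0,"wz": 0,"grip": 0.3}
  ]
}}

```text
clock: 9.9
position: [0.4999, -0.3116, 0.1017]
ee_rot: [[0.064, 0.998, 0.001], [0.998, -0.064, -0.001], [-0.001, 0.001, -1.0]]
contact_force: [0.3, -0.4, -1.0]
finger_gap: 0.0351
gripper_force: 30.0
```

```bash
python3 go.py .50 -.314 .0898 -3.7
```

```text
t 9.9 pos [ 0.4999 -0.3116  0.1017] gap 0.0351 shift mm [-2.4  0.2 11.9] turn [0.001 0.001 0.001] F [ 0.3 -0.4 -1. ]
```

{"name": "drive_tool", "arguments": {
  "rows": [
    {"wx": 0,"wy": 0,"tx": 0,"ty": 0,"tz": 3,"wz": 0,"grip": 0.3},
    {"wx": 0,"wy": 0,"tx": 0,"ty": 0,"tz": 6,"wz": 0,"grip": 0.3},
    {"wx": 0,"wy": 0,"tx": 0,"ty": 0,"tz": 9,"wz": 0,"grip": 0.3},
    {"wx": 0,"wy": 0,"tx": 0,"ty": 0,"tz": 11,"wz": 0,"grip": 0.3},
    {"wx": 0,"wy": 0,"tx": 0,"ty": 0,"tz": 11,"wz": 0,"grip": 0.3}
  ]
}}

```text
clock: 10.32
position: [0.4997, -0.3118, 0.0898]
ee_rot: [[0.064, 0.998, 0.001], [0.998, -0.064, -0.001], [-0.001, 0.001, -1.0]]
contact_force: [1.1, 0.3, 1.2]
finger_gap: 0.0353
gripper_force: 30.0
```

{"name": "drive_tool", "arguments": {
  "rows": [
    {"wx": 0,"wy": 0,"tx": 0,"ty": 0,"tz": 0,"wz": 0,"grip": 0.5},
    {"wx": 0,"wy": 0,"tx": 0,"ty": 0,"tz": 0,"wz": 0,"grip": 0.6},
    {"wx": 0,"wy": 0,"tx": 0,"ty": 0,"tz": 0,"wz": 0,"grip": 0.6},
    {"wx": 0,"wy": 0,"tx": 0,"ty": 0,"tz": 0,"wz": 0,"grip": 0.6},
    {"wx": 0,"wy": 0,"tx": 0,"ty": 0,"tz": 0,"wz": 0,"grip": 0.6}
  ]
}}

```text
clock: 10.73
position: [0.4994, -0.3116, 0.0894]
ee_rot: [[0.064, 0.998, -0.0], [0.998, -0.064, -0.0], [-0.0, -0.0, -1.0]]
contact_force: [-0.4, -0.3, -0.6]
finger_gap: 0.0526
gripper_force: 0.0
```

{"name": "drive_tool", "arguments": {
  "rows": [
    {"wx": 0,"wy": 0,"tx": 0,"ty": 0,"tz": -10,"wz": 0,"grip": 0.6},
    {"wx": 0,"wy": 0,"tx": 0,"ty": 0,"tz": -30,"wz": 0,"grip": 0.6},
    {"wx": 0,"wy": 0,"tx": 0,"ty": 0,"tz": -60,"wz": 0,"grip": 0.6},
    {"wx": 0,"wy": 0,"tx": 0,"ty": 0,"tz": -90,"wz": 0,"grip": 0.6},
    {"wx": 0,"wy": 0,"tx": 0,"ty": 0,"tz": -90,"wz": 0,"grip": 0.6}
  ]
}}

```text
clock: 11.15
position: [0.5011, -0.313, 0.1861]
ee_rot: [[0.064, 0.998, 0.008], [0.998, -0.064, -0.007], [-0.007, 0.008, -1.0]]
contact_force: [-0.7, -0.2, 0.0]
finger_gap: 0.0529
gripper_force: 0.0
```

```bash
python3 go.py .59 -.037 .18 -3.7; python3 - <<'E'
from h import *
c=cam('top'); s=cam('side'); 
im=c['color']; black=(im.max(-1)<80).astype(np.uint8)
M=np.zeros_like(black); M[174:190,255:272]=black[174:190,255:272]
n,l,st,ce=cv2.connectedComponentsWithStats(M); i=1+np.argmax(st[1:,4]); print('vial top',ce[i],st[i],onz(c,*ce[i],.057))
a=np.hstack([cv2.resize(im[160:260,210:410,::-1],None,fx=4,fy=4,interpolation=cv2.INTER_CUBIC)])
b=cv2.resize(s['color'][185:245,215:315,::-1],None,fx=3,fy=3,interpolation=cv2.INTER_CUBIC); b=cv2.copyMakeBorder(b,0,0,0,500,cv2.BORDER_CONSTANT)
cv2.imwrite('pics/s3.png',np.vstack([a,b]))
E
```

```text
t 11.15 pos [ 0.5011 -0.313   0.1861] gap 0.0529 shift mm [281.1  71.1   4.8] turn [0.008 0.007 0.001] F [-0.7 -0.2  0. ]
vial top [263.11764706 181.26470588] [259 178   8   7  34] [ 0.59098047 -0.03686742  0.057     ]
```

View pics/s3.png

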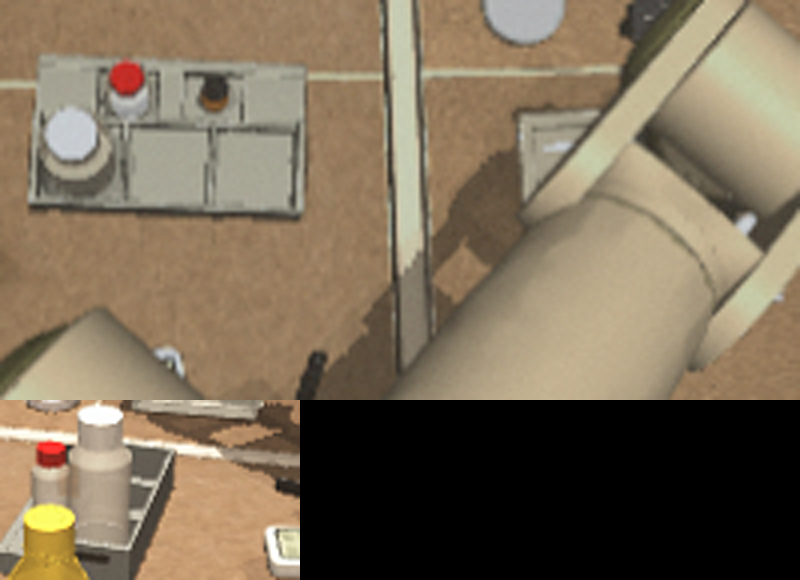

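Both front pockets are empty and the vial (crop (214,88)) is undisturbed. Before choosing the grasp height I'll check how high the wall in front of the vial is.

```bash
python3 - <<'E'
from h import *
o=np.array([.5622,-.0035])  # caddy centre approx
a=np.radians(-3.7); ex=np.array([np.cos(a),np.sin(a)]); ey=np.array([-np.sin(a),np.cos(a)])
P=[cloud(cam('top')) for _ in range(4)]; P=np.concatenate([p.reshape(-1,3) for p in P]); P=P[~np.isnan(P[:,0])]
X=(P[:,:2]-o)@ex; Y=(P[:,:2]-o)@ey
for lo,hi in((-.045,-.018),(-.085,-.055),(-.01,.01)):
    print(lo,hi)
    for x in np.arange(-.060,.064,.004):
        m=(abs(X-x)<.002)&(Y>lo)&(Y<hi); print(f'{x:.3f}:{np.median(P[m,2])*1e3:.0f}/{np.percentile(P[m,2],90)*1e3:.0f}',end=' ')
    print()
E
```

```text
-0.045 -0.018
-0.060:-2/2 -0.056:26/41 -0.052:37/40 -0.048:8/34 -0.044:7/19 -0.040:4/13 -0.036:7/28 -0.032:6/11 -0.028:5/12 -0.024:6/28 -0.020:6/21 -0.016:5/10 -0.012:7/30 -0.008:6/27 -0.004:4/22 0.000:6/29 0.004:5/11 0.008:17/25 0.012:9/14 0.016:6/9 0.020:11/42 0.024:43/58 0.028:53/58 0.032:54/59 0.036:56/59 0.040:8/54 0.044:4/8 0.048:18/23 0.052:21/23 0.056:18/20 0.060:-1/2 
-0.085 -0.055
-0.060:-1/4 -0.056:18/41 -0.052:37/40 -0.048:5/9 -0.044:4/9 -0.040:6/9 -0.036:5/10 -0.032:5/9 -0.028:6/10 -0.024:4/7 -0.020:4/9 -0.016:6/9 -0.012:4/8 -0.008:4/9 -0.004:6/10 0.000:4/9 0.004:5/9 0.008:16/23 0.012:21/25 0.016:20/23 0.020:22/25 0.024:21/24 0.028:20/26 0.032:22/26 0.036:21/25 0.040:20/24 0.044:21/25 0.048:21/24 0.052:20/26 0.056:20/24 0.060:3/4 
-0.01 0.01
-0.060:-1/3 -0.056:17/41 -0.052:38/40 -0.048:5/7 -0.044:3/7 -0.040:4/10 -0.036:6/9 -0.032:4/8 -0.028:4/10 -0.024:5/8 -0.020:5/7 -0.016:4/9 -0.012:5/8 -0.008:4/9 -0.004:5/8 0.000:5/9 0.004:4/8 0.008:13/22 0.012:21/24 0.016:22/24 0.020:22/26 0.024:21/23 0.028:20/24 0.032:21/25 0.036:21/24 0.040:20/23 0.044:22/26 0.048:21/24 0.052:20/26 0.056:20/25
  return _methods._mean(a, axis=axis, dtype=dtype,
  ret = ret.dtype.type(ret / rcount)
Traceback (most recent call last):
IndexError: index -1 is out of bounds for axis 0 with size 0
```

Only the 22 mm ledge lies under the fingers, so TCP z = 34 mm is clear. Go above the vial.

{"name": "drive_tool", "arguments": {
  "rows": [
    {"wx": 0,"wy": 0,"tx": 40,"ty": 10,"tz": 0,"wz": 0,"grip": 0.6},
    {"wx": 0,"wy": 0,"tx": 80,"ty": 20,"tz": 0,"wz": 0,"grip": 0.6},
    {"wx": 0,"wy": 0,"tx": 118,"ty": 30,"tz": 0,"wz": 0,"grip": 0.6},
    {"wx": 0,"wy": 0,"tx": 156,"ty": 40,"tz": 0,"wz": 0,"grip": 0.6},
    {"wx": 0,"wy": 0,"tx": 194,"ty": 50,"tz": 0,"wz": 0,"grip": 0.6}
  ]
}}

```text
clock: 11.87
position: [0.5618, -0.1192, 0.1786]
ee_rot: [[0.064, 0.998, -0.001], [0.998, -0.064, 0.001], [0.001, -0.001, -1.0]]
contact_force: [0.1, -0.2, 0.0]
finger_gap: 0.053
gripper_force: 0.0
```

{"name": "drive_tool", "arguments": {
  "rows": [
    {"wx": 0,"wy": 0,"tx": 35,"ty": 9,"tz": 0,"wz": 0,"grip": 0.55},
    {"wx": 0,"wy": 0,"tx": 70,"ty": 18,"tz": 0,"wz": 0,"grip": 0.5},
    {"wx": 0,"wy": 0,"tx": 86,"ty": 23,"tz": 20,"wz": 0,"grip": 0.45},
    {"wx": 0,"wy": 0,"tx": 86,"ty": 23,"tz": 50,"wz": 0,"grip": 0.45},
    {"wx": 0,"wy": 0,"tx": 86,"ty": 23,"tz": 80,"wz": 0,"grip": 0.45}
  ]
}}

```text
clock: 12.28
position: [0.5903, -0.0354, 0.098]
ee_rot: [[0.062, 0.998, 0.0], [0.998, -0.062, -0.0], [-0.0, 0.0, -1.0]]
contact_force: [0.1, -0.3, -0.7]
finger_gap: 0.0397
gripper_force: 0.0
```

{"name": "drive_tool", "arguments": {
  "rows": [
    {"wx": 0,"wy": 0,"tx": 0,"ty": 0,"tz": 20,"wz": 0,"grip": 0.45},
    {"wx": 0,"wy": 0,"tx": 0,"ty": 0,"tz": 20,"wz": 0,"grip": 0.45},
    {"wx": 0,"wy": 0,"tx": 0,"ty": 0,"tz": 20,"wz": 0,"grip": 0.45}
  ]
}}

```text
clock: 12.53
position: [0.5898, -0.0368, 0.0787]
ee_rot: [[0.064, 0.998, -0.002], [0.998, -0.064, 0.001], [0.0, -0.002, -1.0]]
contact_force: [-0.6, 0.7, 1.3]
finger_gap: 0.0396
gripper_force: 0.0
```

```bash
python3 go.py .592 -.037 .034 -3.7; python3 - <<'E'
from h import *
c=cam('top'); s=cam('side'); 
a=cv2.resize(c['color'][160:220,210:300,::-1],None,fx=6,fy=6,interpolation=cv2.INTER_CUBIC)
b=cv2.resize(s['color'][175:255,215:305,::-1],None,fx=6,fy=4.5,interpolation=cv2.INTER_CUBIC)
cv2.imwrite('pics/s4.png',np.vstack([a[:240],b]))
E
```

```text
t 12.53 pos [ 0.5898 -0.0368  0.0787] gap 0.0396 shift mm [-0.1  2.3 44.7] turn [-0.002 -0.     0.001] F [-0.6  0.7  1.3]
```

View pics/s4.png

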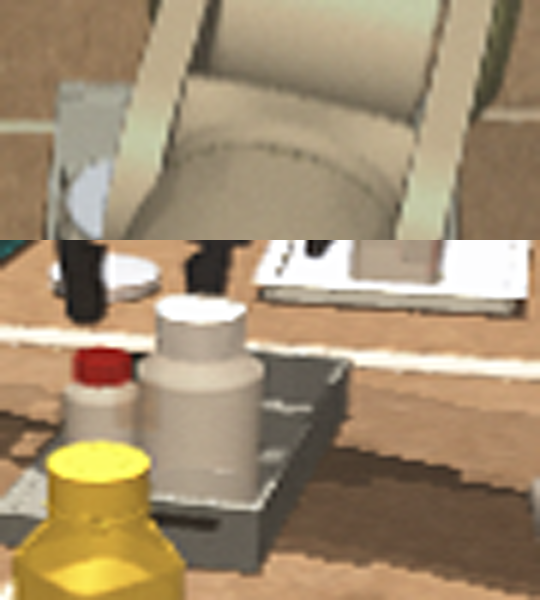

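The vial is hidden from both views here, but the small bottle is untouched and clear of the fingers. The measured vial position leaves 9 mm either side, so I'll go down and grip.

{"name": "drive_tool", "arguments": {
  "rows": [
    {"wx": 0,"wy": 0,"tx": 0,"ty": 2,"tz": 10,"wz": 0,"grip": 0.45},
    {"wx": 0,"wy": 0,"tx": 0,"ty": 2,"tz": 20,"wz": 0,"grip": 0.45},
    {"wx": 0,"wy": 0,"tx": 0,"ty": 2,"tz": 32,"wz": 0,"grip": 0.45},
    {"wx": 0,"wy": 0,"tx": 0,"ty": 2,"tz": 44,"wz": 0,"grip": 0.45},
    {"wx": 0,"wy": 0,"tx": 0,"ty": 2,"tz": 44,"wz": 0,"grip": 0.45}
  ]
}}

```text
clock: 13.05
position: [0.5916, -0.0369, 0.033]
ee_rot: [[0.064, 0.998, -0.002], [0.998, -0.064, 0.001], [0.0, -0.002, -1.0]]
contact_force: [0.4, -0.4, 0.2]
finger_gap: 0.0394
gripper_force: 0.0
```

{"name": "drive_tool", "arguments": {
  "rows": [
    {"wx": 0,"wy": 0,"tx": 0,"ty": 0,"tz": 0,"wz": 0,"grip": 0.35},
    {"wx": 0,"wy": 0,"tx": 0,"ty": 0,"tz": 0,"wz": 0,"grip": 0.25},
    {"wx": 0,"wy": 0,"tx": 0,"ty": 0,"tz": 0,"wz": 0,"grip": 0.1},
    {"wx": 0,"wy": 0,"tx": 0,"ty": 0,"tz": 0,"wz": 0,"grip": 0.1},
    {"wx": 0,"wy": 0,"tx": 0,"ty": 0,"tz": 0,"wz": 0,"grip": 0.1}
  ]
}}

```text
clock: 13.47
position: [0.5923, -0.0369, 0.0356]
ee_rot: [[0.064, 0.998, 0.0], [0.998, -0.064, -0.0], [-0.0, 0.0, -1.0]]
contact_force: [-0.1, 0.7, 0.9]
finger_gap: 0.0198
gripper_force: 30.0
```

```bash
python3 go.py .592 -.037 .034 -3.7;
```

```text
t 13.47 pos [ 0.5923 -0.0369  0.0356] gap 0.0198 shift mm [-0.1 -0.3  1.6] turn [0.    0.    0.001] F [-0.1  0.7  0.9]
```

Gap 19.8 mm at 30 N: the cap is held. Lift clear of everything and look.

{"name": "drive_tool", "arguments": {
  "rows": [
    {"wx": 0,"wy": 0,"tx": 0,"ty": 0,"tz": -15,"wz": 0,"grip": 0.1},
    {"wx": 0,"wy": 0,"tx": 0,"ty": 0,"tz": -50,"wz": 0,"grip": 0.1},
    {"wx": 0,"wy": 0,"tx": 0,"ty": 0,"tz": -90,"wz": 0,"grip": 0.1},
    {"wx": 0,"wy": 0,"tx": 0,"ty": 0,"tz": -130,"wz": 0,"grip": 0.1},
    {"wx": 0,"wy": 0,"tx": 0,"ty": 0,"tz": -165,"wz": 0,"grip": 0.1}
  ]
}}

```text
clock: 13.88
position: [0.5921, -0.0369, 0.2033]
ee_rot: [[0.064, 0.998, 0.002], [0.998, -0.064, -0.0], [-0.0, 0.002, -1.0]]
contact_force: [1.7, 0.0, 0.1]
finger_gap: 0.0204
gripper_force: 30.0
```

```bash
python3 go.py .496 .3045 .2 5.9;
```

```text
t 13.88 pos [ 0.5921 -0.0369  0.2033] gap 0.0204 shift mm [ 334.5 -117.8    3. ] turn [ 0.002  0.    -0.167] F [1.7 0.  0.1]
```

{"name": "drive_tool", "arguments": {
  "rows": [
    {"wx": 0,"wy": 0,"tx": 25,"ty": -9,"tz": 0,"wz": -0.02,"grip": 0.1},
    {"wx": 0,"wy": 0,"tx": 55,"ty": -19,"tz": 0,"wz": -0.04,"grip": 0.1},
    {"wx": 0,"wy": 0,"tx": 90,"ty": -32,"tz": 0,"wz": -0.06,"grip": 0.1},
    {"wx": 0,"wy": 0,"tx": 125,"ty": -44,"tz": 0,"wz": -0.08,"grip": 0.1},
    {"wx": 0,"wy": 0,"tx": 160,"ty": -56,"tz": 0,"wz": -0.1,"grip": 0.1}
  ]
}}

```text
clock: 14.3
position: [0.5458, 0.1277, 0.2007]
ee_rot: [[-0.036, 0.999, 0.0], [0.999, 0.036, 0.0], [0.0, 0.0, -1.0]]
contact_force: [0.4, 0.4, -0.1]
finger_gap: 0.02
gripper_force: 30.0
```

```bash
python3 go.py .496 .3045 .2 5.9;
```

```text
t 14.3 pos [0.5458 0.1277 0.2007] gap 0.02 shift mm [178.5 -43.3   0.6] turn [ 0.    -0.    -0.067] F [ 0.4  0.4 -0.1]
```

{"name": "drive_tool", "arguments": {
  "rows": [
    {"wx": 0,"wy": 0,"tx": 40,"ty": -10,"tz": 0,"wz": -0.02,"grip": 0.1},
    {"wx": 0,"wy": 0,"tx": 80,"ty": -20,"tz": 0,"wz": -0.04,"grip": 0.1},
    {"wx": 0,"wy": 0,"tx": 118,"ty": -30,"tz": 0,"wz": -0.067,"grip": 0.1},
    {"wx": 0,"wy": 0,"tx": 155,"ty": -38,"tz": 0,"wz": -0.067,"grip": 0.1},
    {"wx": 0,"wy": 0,"tx": 178,"ty": -43,"tz": 0,"wz": -0.067,"grip": 0.1}
  ]
}}

```text
clock: 14.72
position: [0.4956, 0.3058, 0.2007]
ee_rot: [[-0.105, 0.994, 0.0], [0.994, 0.105, 0.001], [0.001, 0.0, -1.0]]
contact_force: [0.3, -0.3, -0.3]
finger_gap: 0.0199
gripper_force: 30.0
```

{"name": "drive_tool", "arguments": {
  "rows": [
    {"wx": 0,"wy": 0,"tx": 0,"ty": 0,"tz": 10,"wz": 0,"grip": 0.1},
    {"wx": 0,"wy": 0,"tx": 0,"ty": 0,"tz": 30,"wz": 0,"grip": 0.1},
    {"wx": 0,"wy": 0,"tx": 0,"ty": 0,"tz": 50,"wz": 0,"grip": 0.1},
    {"wx": 0,"wy": 0,"tx": 0,"ty": 0,"tz": 60,"wz": 0,"grip": 0.1},
    {"wx": 0,"wy": 0,"tx": 0,"ty": 0,"tz": 60,"wz": 0,"grip": 0.1}
  ]
}}

```text
clock: 15.13
position: [0.4964, 0.3017, 0.1382]
ee_rot: [[-0.102, 0.995, -0.004], [0.995, 0.102, -0.002], [-0.001, -0.004, -1.0]]
contact_force: [-0.6, 0.3, 0.4]
finger_gap: 0.0198
gripper_force: 30.0
```

{"name": "drive_tool", "arguments": {
  "rows": [
    {"wx": 0,"wy": 0,"tx": 0,"ty": 0,"tz": 0,"wz": 0,"grip": 0.1},
    {"wx": 0,"wy": 0,"tx": 0,"ty": 0,"tz": 0,"wz": 0,"grip": 0.1}
  ]
}}

```text
clock: 15.3
position: [0.4978, 0.3025, 0.1416]
ee_rot: [[-0.102, 0.995, 0.002], [0.995, 0.102, 0.001], [0.0, 0.002, -1.0]]
contact_force: [-0.0, 0.2, -0.1]
finger_gap: 0.02
gripper_force: 30.0
```

```bash
python3 go.py .496 .3045 .0936 5.9; python3 - <<'E'
from h import *
s=cam('side'); np.savez('sd.npz',P=cloud(s)); 
cv2.imwrite('pics/s5.png',cv2.resize(s['color'][220:340,200:320,::-1],None,fx=5,fy=5,interpolation=cv2.INTER_CUBIC))
E
```

```text
t 15.3 pos [0.4978 0.3025 0.1416] gap 0.02 shift mm [ 2.1 -1.7 48. ] turn [ 0.002 -0.    -0.   ] F [-0.   0.2 -0.1]
```

View pics/s5.png

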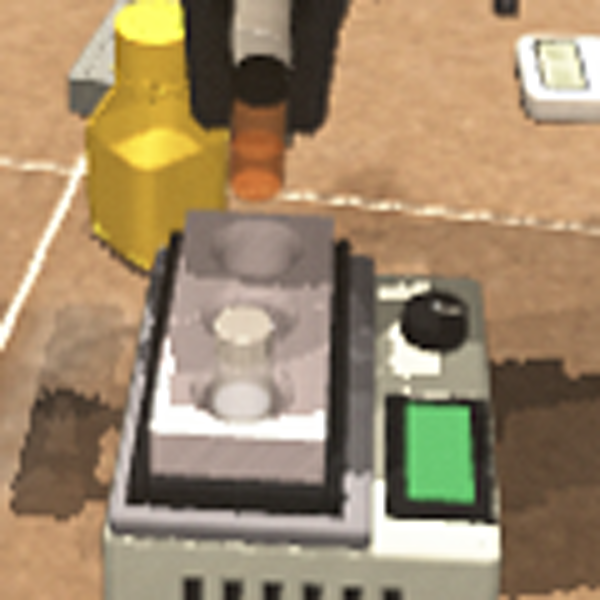

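The side view shows the vial upright with its bottom centre at crop (258,186) and the right-hand well rim centred at (258,251). I'll cast both to world and compare.

```bash
python3 - <<'E'
from h import *
s=cam('side'); f=lambda u,v:(200+u/5-.4,220+v/5-.4)
print('vial bottom',onz(s,*f(258,186),.112)); print('rim',onz(s,*f(258,251),.088), 'L/R',onz(s,*f(213,251),.088),onz(s,*f(303,251),.088),'N/F',onz(s,*f(258,220),.088),onz(s,*f(258,284),.088))
e=onz(s,*f(258,203),.112); print('near edge',e)
# middle well
im=s['color'][220:340,200:320,::-1]; cv2.imwrite('pics/s6.png',cv2.resize(im[25:75,25:75],None,fx=12,fy=12,interpolation=cv2.INTER_LANCZOS4))
E
```

```text
vial bottom [0.49744317 0.30436769 0.112     ]
rim [0.49583974 0.31061095 0.088     ] L/R [0.51200376 0.31383895 0.088     ] [0.47964082 0.30738088 0.088     ] N/F [0.49917787 0.29131404 0.088     ] [0.49246257 0.33013416 0.088     ]
near edge [0.49559801 0.31503373 0.112     ]
```

View pics/s6.png

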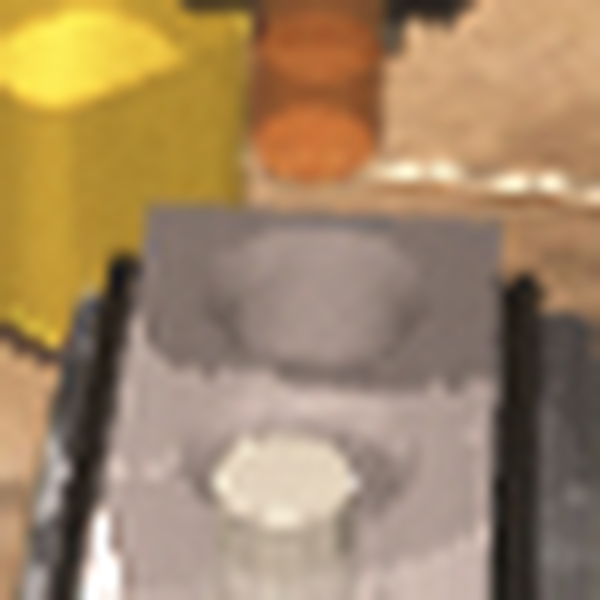

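The two cameras disagree by about 5 mm on the well's y. I'll lower the vial to just above the rim plane and compare them in one view, so the errors cancel.

{"name": "drive_tool", "arguments": {
  "rows": [
    {"wx": 0,"wy": 0,"tx": 3,"ty": -1,"tz": 5,"wz": 0,"grip": 0.1},
    {"wx": 0,"wy": 0,"tx": 3,"ty": -1,"tz": 12,"wz": 0,"grip": 0.1},
    {"wx": 0,"wy": 0,"tx": 3,"ty": -1,"tz": 18,"wz": 0,"grip": 0.1},
    {"wx": 0,"wy": 0,"tx": 3,"ty": -1,"tz": 20,"wz": 0,"grip": 0.1},
    {"wx": 0,"wy": 0,"tx": 3,"ty": -1,"tz": 20,"wz": 0,"grip": 0.1}
  ]
}}

```text
clock: 15.82
position: [0.4955, 0.3054, 0.1195]
ee_rot: [[-0.103, 0.995, -0.001], [0.995, 0.103, -0.001], [-0.0, -0.002, -1.0]]
contact_force: [0.5, 0.5, -0.1]
finger_gap: 0.0201
gripper_force: 30.0
```

```bash
python3 go.py .496 .3045 .0936 5.9; python3 - <<'E'
from h import *
s=cam('side'); im=s['color']; hsv=cv2.cvtColor(im,cv2.COLOR_RGB2HSV).astype(int)
m=((hsv[...,0]<16)&(hsv[...,1]>170)&(hsv[...,2]>110)); m[:, :235]=0; m[:,265:]=0; m[:235]=0; m[290:]=0
v,u=np.nonzero(m); print('orange',u.min(),u.max(),v.min(),v.max())
for vv in range(v.max()-8,v.max()+1): q=u[v==vv]; print(vv,q.min(),q.max(),end='; ')
cv2.imwrite('pics/s7.png',cv2.resize(im[240:290,225:275,::-1],None,fx=12,fy=12,interpolation=cv2.INTER_LANCZOS4))
E
```

```text
t 15.82 pos [0.4955 0.3054 0.1195] gap 0.0201 shift mm [-0.9  0.4 25.9] turn [-0.002  0.     0.   ] F [ 0.5  0.5 -0.1]
orange 247 256 257 270
262 248 256; 263 250 253; 264 250 251; 265 248 254; 266 247 255; 267 247 255; 268 247 255; 269 248 254; 270 252 252;
```

View pics/s7.png

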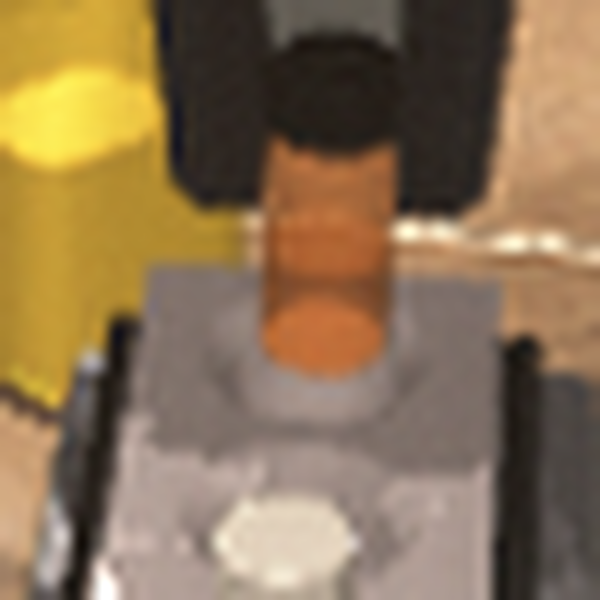

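The vial bottom (crop (325,335), about 2 mm above the rim plane) sits inside the rim ellipse (centre about (317,350)). It is within 1-2 mm, well inside the chamfer, so I'll nudge it and lower gently.

{"name": "drive_tool", "arguments": {
  "rows": [
    {"wx": 0,"wy": 0,"tx": 1,"ty": 1,"tz": 2,"wz": 0,"grip": 0.1},
    {"wx": 0,"wy": 0,"tx": 1,"ty": 1,"tz": 4,"wz": 0,"grip": 0.1},
    {"wx": 0,"wy": 0,"tx": 1,"ty": 1,"tz": 6,"wz": 0,"grip": 0.1},
    {"wx": 0,"wy": 0,"tx": 1,"ty": 1,"tz": 8,"wz": 0,"grip": 0.1},
    {"wx": 0,"wy": 0,"tx": 1,"ty": 1,"tz": 8,"wz": 0,"grip": 0.1}
  ]
}}

```text
clock: 16.28
position: [0.4966, 0.3065, 0.1119]
ee_rot: [[-0.103, 0.995, -0.001], [0.995, 0.103, -0.0], [-0.0, -0.001, -1.0]]
contact_force: [-0.3, 1.0, 0.2]
finger_gap: 0.0202
gripper_force: 30.0
```

```bash
python3 go.py .496 .3055 .0936 5.9; python3 -c "
from h import *
o=arm.get_obs();print(o['wrist_torque'].round(2))"
```

```text
t 16.28 pos [0.4966 0.3065 0.1119] gap 0.0202 shift mm [-1.  -0.7 18.3] turn [-0.001  0.    -0.   ] F [-0.3  1.   0.2]
[-0.09  0.02 -0.  ]
```

{"name": "drive_tool", "arguments": {
  "rows": [
    {"wx": 0,"wy": 0,"tx": 0,"ty": 0,"tz": 3,"wz": 0,"grip": 0.1},
    {"wx": 0,"wy": 0,"tx": 0,"ty": 0,"tz": 6,"wz": 0,"grip": 0.1},
    {"wx": 0,"wy": 0,"tx": 0,"ty": 0,"tz": 9,"wz": 0,"grip": 0.1},
    {"wx": 0,"wy": 0,"tx": 0,"ty": 0,"tz": 11,"wz": 0,"grip": 0.1},
    {"wx": 0,"wy": 0,"tx": 0,"ty": 0,"tz": 11,"wz": 0,"grip": 0.1}
  ]
}}

```text
clock: 16.7
position: [0.4965, 0.3065, 0.1008]
ee_rot: [[-0.103, 0.995, -0.001], [0.995, 0.103, -0.0], [-0.0, -0.001, -1.0]]
contact_force: [-0.4, 0.0, -0.1]
finger_gap: 0.0197
gripper_force: 30.0
```

{"name": "drive_tool", "arguments": {
  "rows": [
    {"wx": 0,"wy": 0,"tx": 0,"ty": 0,"tz": 3,"wz": 0,"grip": 0.1},
    {"wx": 0,"wy": 0,"tx": 0,"ty": 0,"tz": 5,"wz": 0,"grip": 0.1},
    {"wx": 0,"wy": 0,"tx": 0,"ty": 0,"tz": 5,"wz": 0,"grip": 0.1}
  ]
}}

```text
clock: 16.95
position: [0.4966, 0.3065, 0.0959]
ee_rot: [[-0.103, 0.995, -0.001], [0.995, 0.103, -0.0], [-0.0, -0.001, -1.0]]
contact_force: [0.3, 0.0, 0.1]
finger_gap: 0.0203
gripper_force: 30.0
```

```bash
python3 go.py .496 .3055 .0936 5.9
```

```text
t 16.95 pos [0.4966 0.3065 0.0959] gap 0.0203 shift mm [-1.  -0.7  2.3] turn [-0.001  0.     0.   ] F [0.3 0.  0.1]
```

{"name": "drive_tool", "arguments": {
  "rows": [
    {"wx": 0,"wy": 0,"tx": 0,"ty": 0,"tz": 2,"wz": 0,"grip": 0.1},
    {"wx": 0,"wy": 0,"tx": 0,"ty": 0,"tz": 2,"wz": 0,"grip": 0.1},
    {"wx": 0,"wy": 0,"tx": 0,"ty": 0,"tz": 2,"wz": 0,"grip": 0.3},
    {"wx": 0,"wy": 0,"tx": 0,"ty": 0,"tz": 2,"wz": 0,"grip": 0.5},
    {"wx": 0,"wy": 0,"tx": 0,"ty": 0,"tz": 2,"wz": 0,"grip": 0.5}
  ]
}}

```text
clock: 17.37
position: [0.4968, 0.3066, 0.0945]
ee_rot: [[-0.103, 0.995, 0.0], [0.995, 0.103, 0.0], [0.0, 0.0, -1.0]]
contact_force: [-1.2, -0.3, 0.3]
finger_gap: 0.0379
gripper_force: 0.0
```

{"name": "drive_tool", "arguments": {
  "rows": [
    {"wx": 0,"wy": 0,"tx": 0,"ty": 0,"tz": 0,"wz": 0,"grip": 0.5},
    {"wx": 0,"wy": 0,"tx": 0,"ty": 0,"tz": 0,"wz": 0,"grip": 0.5},
    {"wx": 0,"wy": 0,"tx": 0,"ty": 0,"tz": -20,"wz": 0,"grip": 0.5},
    {"wx": 0,"wy": 0,"tx": 0,"ty": 0,"tz": -60,"wz": 0,"grip": 0.5},
    {"wx": 0,"wy": 0,"tx": 0,"ty": 0,"tz": -100,"wz": 0,"grip": 0.5}
  ]
}}

```text
clock: 17.78
position: [0.4961, 0.3063, 0.1948]
ee_rot: [[-0.103, 0.995, -0.003], [0.995, 0.103, -0.001], [-0.001, -0.003, -1.0]]
contact_force: [0.2, 0.3, 0.8]
finger_gap: 0.0439
gripper_force: 0.0
```

```bash
python3 go.py .5 -.3116 .2 -3.7; python3 - <<'E'
from h import *
s=cam('side'); im=s['color']
cv2.imwrite('pics/s8.png',np.hstack([cv2.resize(im[230:310,215:285,::-1],None,fx=6,fy=6,interpolation=cv2.INTER_CUBIC),cv2.resize(im[150:210,230:315,::-1],(380,480),interpolation=cv2.INTER_CUBIC)]))
E
```

```text
t 17.78 pos [0.4961 0.3063 0.1948] gap 0.0439 shift mm [-615.1  -59.6   -4.6] turn [-0.003  0.001  0.168] F [0.2 0.3 0.8]
```

View pics/s8.png

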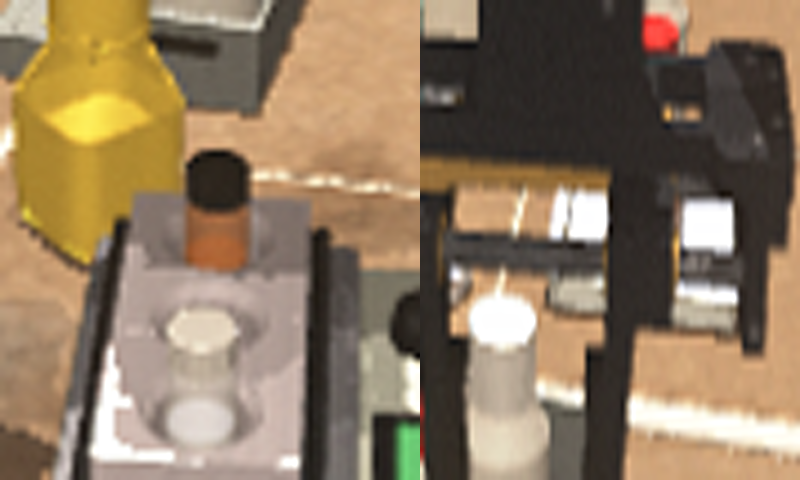

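The vial is seated upright (crop (217,205)), standing proud by the same amount as the fixed one. Now I'll go back to the square bottle in the tray.

{"name": "drive_tool", "arguments": {
  "rows": [
    {"wx": 0,"wy": 0,"tx": -40,"ty": -4,"tz": -5,"wz": 0.05,"grip": 0.6},
    {"wx": 0,"wy": 0,"tx": -80,"ty": -8,"tz": -5,"wz": 0.1,"grip": 0.6},
    {"wx": 0,"wy": 0,"tx": -120,"ty": -12,"tz": -5,"wz": 0.168,"grip": 0.6},
    {"wx": 0,"wy": 0,"tx": -160,"ty": -16,"tz": -5,"wz": 0.168,"grip": 0.6},
    {"wx": 0,"wy": 0,"tx": -200,"ty": -19,"tz": -5,"wz": 0.168,"grip": 0.6}
  ]
}}

```text
clock: 18.25
position: [0.498, 0.1041, 0.1994]
ee_rot: [[0.065, 0.998, 0.0], [0.998, -0.065, -0.0], [-0.0, 0.0, -1.0]]
contact_force: [1.3, -0.4, -0.6]
finger_gap: 0.0529
gripper_force: 0.0
```

```bash
python3 go.py .4997 -.3118 .195 -3.7; python3 - <<'E'
from h import *
c=cam('top');P=cloud(c)
for n,(x,y) in (('vial',(.4966,.3065)),('sq',(.4997,-.3118)),('slim',(.5011,-.3959)),('wide',(.546,.061)),('small',(.593,.0246))):
    m=np.hypot(P[...,0]-x,P[...,1]-y)<.02; q=P[m]; h=np.nanpercentile(q[:,2],80); k=abs(q[:,2]-h)<.006; print(n,h.round(4),q[k].mean(0).round(4),k.sum())
E
```

```text
t 18.25 pos [0.498  0.1041 0.1994] gap 0.0529 shift mm [-414.9   28.7    4.5] turn [ 0.  0. -0.] F [ 1.3 -0.4 -0.6]
vial 0.1107 [0.4958 0.3051 0.1133] 31
sq 0.1138 [ 0.4978 -0.3101  0.1122] 116
slim 0.1207 [ 0.4997 -0.3966  0.1219] 79
wide 0.4731 [0.5302 0.0585 0.4727] 24
small 0.0867 [0.5911 0.0243 0.0873] 55
```

The vial top reads 113 mm (115 expected), so it's seated, and both tray bottles are where I left them. On to the square bottle.

{"name": "drive_tool", "arguments": {
  "rows": [
    {"wx": 0,"wy": 0,"tx": -41,"ty": 3,"tz": 0,"wz": 0,"grip": 0.6},
    {"wx": 0,"wy": 0,"tx": -82,"ty": 6,"tz": 0,"wz": 0,"grip": 0.6},
    {"wx": 0,"wy": 0,"tx": -123,"ty": 9,"tz": 0,"wz": 0,"grip": 0.6},
    {"wx": 0,"wy": 0,"tx": -164,"ty": 12,"tz": 0,"wz": 0,"grip": 0.6},
    {"wx": 0,"wy": 0,"tx": -205,"ty": 15,"tz": 0,"wz": 0,"grip": 0.6}
  ]
}}

```text
clock: 18.72
position: [0.4997, -0.1017, 0.1995]
ee_rot: [[0.065, 0.998, 0.0], [0.998, -0.065, -0.0], [-0.0, 0.0, -1.0]]
contact_force: [-0.2, -0.3, 0.9]
finger_gap: 0.0526
gripper_force: 0.0
```

{"name": "drive_tool", "arguments": {
  "rows": [
    {"wx": 0,"wy": 0,"tx": -41,"ty": 3,"tz": 0,"wz": 0,"grip": 0.6},
    {"wx": 0,"wy": 0,"tx": -82,"ty": 6,"tz": 0,"wz": 0,"grip": 0.6},
    {"wx": 0,"wy": 0,"tx": -123,"ty": 9,"tz": 0,"wz": 0,"grip": 0.6},
    {"wx": 0,"wy": 0,"tx": -164,"ty": 12,"tz": 0,"wz": 0,"grip": 0.6},
    {"wx": 0,"wy": 0,"tx": -204,"ty": 14,"tz": 0,"wz": 0,"grip": 0.6}
  ]
}}

```text
clock: 19.13
position: [0.5005, -0.3065, 0.1993]
ee_rot: [[0.065, 0.998, 0.0], [0.998, -0.065, -0.0], [-0.0, 0.0, -1.0]]
contact_force: [0.2, 0.9, 0.0]
finger_gap: 0.053
gripper_force: 0.0
```

{"name": "drive_tool", "arguments": {
  "rows": [
    {"wx": 0,"wy": 0,"tx": -3,"ty": 0,"tz": 20,"wz": 0,"grip": 0.6},
    {"wx": 0,"wy": 0,"tx": -6,"ty": 0,"tz": 50,"wz": 0,"grip": 0.6},
    {"wx": 0,"wy": 0,"tx": -6,"ty": 0,"tz": 65,"wz": 0,"grip": 0.6},
    {"wx": 0,"wy": 0,"tx": -6,"ty": 0,"tz": 65,"wz": 0,"grip": 0.6},
    {"wx": 0,"wy": 0,"tx": -6,"ty": 0,"tz": 65,"wz": 0,"grip": 0.6}
  ]
}}

```text
clock: 19.55
position: [0.5004, -0.3102, 0.1343]
ee_rot: [[0.065, 0.998, -0.0], [0.998, -0.065, 0.0], [0.0, -0.001, -1.0]]
contact_force: [1.1, -0.4, 0.7]
finger_gap: 0.0529
gripper_force: 0.0
```

```bash
python3 go.py .4997 -.3118 .0898 -3.7
```

```text
t 19.55 pos [ 0.5004 -0.3102  0.1343] gap 0.0529 shift mm [-1.7 -0.6 44.5] turn [-0.001 -0.    -0.   ] F [ 1.1 -0.4  0.7]
```

{"name": "drive_tool", "arguments": {
  "rows": [
    {"wx": 0,"wy": 0,"tx": -2,"ty": -1,"tz": 20,"wz": 0,"grip": 0.6},
    {"wx": 0,"wy": 0,"tx": -2,"ty": -1,"tz": 40,"wz": 0,"grip": 0.6},
    {"wx": 0,"wy": 0,"tx": -2,"ty": -1,"tz": 44,"wz": 0,"grip": 0.6},
    {"wx": 0,"wy": 0,"tx": -2,"ty": -1,"tz": 44,"wz": 0,"grip": 0.6},
    {"wx": 0,"wy": 0,"tx": -2,"ty": -1,"tz": 44,"wz": 0,"grip": 0.4}
  ]
}}

```text
clock: 19.97
position: [0.4999, -0.3126, 0.092]
ee_rot: [[0.065, 0.998, 0.002], [0.998, -0.065, -0.002], [-0.001, 0.002, -1.0]]
contact_force: [-0.1, -0.4, 0.4]
finger_gap: 0.0481
gripper_force: 0.0
```

{"name": "drive_tool", "arguments": {
  "rows": [
    {"wx": 0,"wy": 0,"tx": 0,"ty": 0,"tz": 0,"wz": 0,"grip": 0.3},
    {"wx": 0,"wy": 0,"tx": 0,"ty": 0,"tz": 0,"wz": 0,"grip": 0.3},
    {"wx": 0,"wy": 0,"tx": 0,"ty": 0,"tz": 0,"wz": 0,"grip": 0.3},
    {"wx": 0,"wy": 0,"tx": 0,"ty": 0,"tz": 0,"wz": 0,"grip": 0.3},
    {"wx": 0,"wy": 0,"tx": 0,"ty": 0,"tz": 0,"wz": 0,"grip": 0.3}
  ]
}}

```text
clock: 20.38
position: [0.4999, -0.3127, 0.0918]
ee_rot: [[0.065, 0.998, 0.002], [0.998, -0.065, -0.002], [-0.002, 0.002, -1.0]]
contact_force: [0.0, 0.4, 6.7]
finger_gap: 0.0352
gripper_force: 30.0
```

{"name": "drive_tool", "arguments": {
  "rows": [
    {"wx": 0,"wy": 0,"tx": 0,"ty": 0,"tz": -10,"wz": 0,"grip": 0.3},
    {"wx": 0,"wy": 0,"tx": 0,"ty": 0,"tz": -30,"wz": 0,"grip": 0.3},
    {"wx": 0,"wy": 0,"tx": 0,"ty": 0,"tz": -55,"wz": 0,"grip": 0.3},
    {"wx": 0,"wy": 0,"tx": 0,"ty": 0,"tz": -75,"wz": 0,"grip": 0.3},
    {"wx": 0,"wy": 0,"tx": 5,"ty": 0,"tz": -85,"wz": 0,"grip": 0.3}
  ]
}}

```text
clock: 20.8
position: [0.5, -0.3081, 0.1784]
ee_rot: [[0.066, 0.998, 0.003], [0.998, -0.066, -0.003], [-0.002, 0.003, -1.0]]
contact_force: [0.4, 0.1, -1.6]
finger_gap: 0.0348
gripper_force: 30.0
```

```bash
python3 go.py .5403 -.0017 .175 -3.7
```

```text
t 20.8 pos [ 0.5    -0.3081  0.1784] gap 0.0348 shift mm [308.4  20.1   2.7] turn [ 0.003  0.002 -0.001] F [ 0.4  0.1 -1.6]
```

{"name": "drive_tool", "arguments": {
  "rows": [
    {"wx": 0,"wy": 0,"tx": 20,"ty": 1,"tz": 0,"wz": 0,"grip": 0.3},
    {"wx": 0,"wy": 0,"tx": 50,"ty": 3,"tz": 0,"wz": 0,"grip": 0.3},
    {"wx": 0,"wy": 0,"tx": 85,"ty": 5,"tz": 0,"wz": 0,"grip": 0.3},
    {"wx": 0,"wy": 0,"tx": 120,"ty": 7,"tz": 0,"wz": 0,"grip": 0.3},
    {"wx": 0,"wy": 0,"tx": 155,"ty": 10,"tz": 0,"wz": 0,"grip": 0.3}
  ]
}}

```text
clock: 21.22
position: [0.5191, -0.1512, 0.1751]
ee_rot: [[0.065, 0.998, -0.001], [0.998, -0.065, 0.001], [0.001, -0.001, -1.0]]
contact_force: [0.3, 0.1, -2.5]
finger_gap: 0.035
gripper_force: 30.0
```

{"name": "drive_tool", "arguments": {
  "rows": [
    {"wx": 0,"wy": 0,"tx": 35,"ty": 2,"tz": 0,"wz": 0,"grip": 0.3},
    {"wx": 0,"wy": 0,"tx": 70,"ty": 4,"tz": 0,"wz": 0,"grip": 0.3},
    {"wx": 0,"wy": 0,"tx": 105,"ty": 7,"tz": 0,"wz": 0,"grip": 0.3},
    {"wx": 0,"wy": 0,"tx": 135,"ty": 9,"tz": 0,"wz": 0,"grip": 0.3},
    {"wx": 0,"wy": 0,"tx": 152,"ty": 10,"tz": 0,"wz": 0,"grip": 0.3}
  ]
}}

```text
clock: 21.63
position: [0.539, 0.0012, 0.1752]
ee_rot: [[0.063, 0.998, -0.001], [0.998, -0.063, 0.001], [0.001, -0.001, -1.0]]
contact_force: [-0.1, -0.4, -2.0]
finger_gap: 0.035
gripper_force: 30.0
```

{"name": "drive_tool", "arguments": {
  "rows": [
    {"wx": 0,"wy": 0,"tx": 0,"ty": 0,"tz": 0,"wz": 0,"grip": 0.3},
    {"wx": 0,"wy": 0,"tx": 0,"ty": 0,"tz": 10,"wz": 0,"grip": 0.3},
    {"wx": 0,"wy": 0,"tx": 0,"ty": 0,"tz": 25,"wz": 0,"grip": 0.3},
    {"wx": 0,"wy": 0,"tx": 0,"ty": 0,"tz": 30,"wz": 0,"grip": 0.3},
    {"wx": 0,"wy": 0,"tx": 0,"ty": 0,"tz": 30,"wz": 0,"grip": 0.3}
  ]
}}

```text
clock: 22.05
position: [0.5385, -0.003, 0.1436]
ee_rot: [[0.066, 0.998, -0.004], [0.998, -0.066, 0.001], [0.0, -0.004, -1.0]]
contact_force: [-0.1, 0.4, -2.7]
finger_gap: 0.0353
gripper_force: 30.0
```

```bash
python3 go.py .5403 -.0026 .0938 -3.7
```

```text
t 22.05 pos [ 0.5385 -0.003   0.1436] gap 0.0353 shift mm [ 0.5  1.9 49.8] turn [-0.004 -0.    -0.002] F [-0.1  0.4 -2.7]
```

{"name": "drive_tool", "arguments": {
  "rows": [
    {"wx": 0,"wy": 0,"tx": 0,"ty": 1,"tz": 0,"wz": 0,"grip": 0.3},
    {"wx": 0,"wy": 0,"tx": 0,"ty": 1,"tz": 5,"wz": 0,"grip": 0.3},
    {"wx": 0,"wy": 0,"tx": 0,"ty": 1,"tz": 10,"wz": 0,"grip": 0.3},
    {"wx": 0,"wy": 0,"tx": 0,"ty": 1,"tz": 15,"wz": 0,"grip": 0.3},
    {"wx": 0,"wy": 0,"tx": 0,"ty": 1,"tz": 20,"wz": 0,"grip": 0.3}
  ]
}}

```text
clock: 22.47
position: [0.5404, -0.0023, 0.1249]
ee_rot: [[0.065, 0.998, -0.0], [0.998, -0.065, -0.0], [-0.0, -0.0, -1.0]]
contact_force: [-0.1, 0.1, -1.8]
finger_gap: 0.0352
gripper_force: 30.0
```

```bash
python3 go.py .5403 -.0026 .0938 -3.7
```

```text
t 22.47 pos [ 0.5404 -0.0023  0.1249] gap 0.0352 shift mm [-0.3 -0.1 31.1] turn [-0.  0. -0.] F [-0.1  0.1 -1.8]
```

Base is now about 37 mm up, inside the walls with no contact force. I'll keep lowering gently.

{"name": "drive_tool", "arguments": {
  "rows": [
    {"wx": 0,"wy": 0,"tx": 0,"ty": 0,"tz": 5,"wz": 0,"grip": 0.3},
    {"wx": 0,"wy": 0,"tx": 0,"ty": 0,"tz": 10,"wz": 0,"grip": 0.3},
    {"wx": 0,"wy": 0,"tx": 0,"ty": 0,"tz": 15,"wz": 0,"grip": 0.3},
    {"wx": 0,"wy": 0,"tx": 0,"ty": 0,"tz": 20,"wz": 0,"grip": 0.3},
    {"wx": 0,"wy": 0,"tx": 0,"ty": 0,"tz": 24,"wz": 0,"grip": 0.3}
  ]
}}

```text
clock: 22.88
position: [0.5404, -0.0022, 0.1007]
ee_rot: [[0.065, 0.998, -0.0], [0.998, -0.065, 0.0], [0.0, -0.0, -1.0]]
contact_force: [0.1, 0.1, -0.6]
finger_gap: 0.0353
gripper_force: 30.0
```

{"name": "drive_tool", "arguments": {
  "rows": [
    {"wx": 0,"wy": 0,"tx": 0,"ty": 0,"tz": 3,"wz": 0,"grip": 0.3},
    {"wx": 0,"wy": 0,"tx": 0,"ty": 0,"tz": 5,"wz": 0,"grip": 0.3},
    {"wx": 0,"wy": 0,"tx": 0,"ty": 0,"tz": 5,"wz": 0,"grip": 0.3}
  ]
}}

```text
clock: 23.13
position: [0.5404, -0.0022, 0.096]
ee_rot: [[0.065, 0.998, -0.001], [0.998, -0.065, 0.0], [0.0, -0.001, -1.0]]
contact_force: [-0.3, 0.9, -2.4]
finger_gap: 0.0353
gripper_force: 30.0
```

```bash
python3 go.py .5403 -.0026 .0938 -3.7
```

```text
t 23.13 pos [ 0.5404 -0.0022  0.096 ] gap 0.0353 shift mm [-0.4 -0.   2.2] turn [-0.001 -0.    -0.   ] F [-0.3  0.9 -2.4]
```

{"name": "drive_tool", "arguments": {
  "rows": [
    {"wx": 0,"wy": 0,"tx": 0,"ty": 0,"tz": 2,"wz": 0,"grip": 0.3},
    {"wx": 0,"wy": 0,"tx": 0,"ty": 0,"tz": 2,"wz": 0,"grip": 0.3},
    {"wx": 0,"wy": 0,"tx": 0,"ty": 0,"tz": 2,"wz": 0,"grip": 0.5},
    {"wx": 0,"wy": 0,"tx": 0,"ty": 0,"tz": 2,"wz": 0,"grip": 0.6},
    {"wx": 0,"wy": 0,"tx": 0,"ty": 0,"tz": 2,"wz": 0,"grip": 0.6}
  ]
}}

```text
clock: 23.55
position: [0.5407, -0.0023, 0.0947]
ee_rot: [[0.065, 0.998, 0.001], [0.998, -0.065, -0.0], [-0.0, 0.001, -1.0]]
contact_force: [-0.3, -0.6, -0.3]
finger_gap: 0.0519
gripper_force: 0.0
```

{"name": "drive_tool", "arguments": {
  "rows": [
    {"wx": 0,"wy": 0,"tx": 0,"ty": 0,"tz": 0,"wz": 0,"grip": 0.6},
    {"wx": 0,"wy": 0,"tx": 0,"ty": 0,"tz": -10,"wz": 0,"grip": 0.6},
    {"wx": 0,"wy": 0,"tx": 0,"ty": 0,"tz": -35,"wz": 0,"grip": 0.6},
    {"wx": 0,"wy": 0,"tx": 0,"ty": 0,"tz": -70,"wz": 0,"grip": 0.6},
    {"wx": 0,"wy": 0,"tx": 0,"ty": 0,"tz": -98,"wz": 0,"grip": 0.6}
  ]
}}

```text
clock: 23.97
position: [0.5406, -0.0022, 0.1952]
ee_rot: [[0.065, 0.998, 0.001], [0.998, -0.065, -0.0], [-0.0, 0.001, -1.0]]
contact_force: [-0.1, -0.4, 1.1]
finger_gap: 0.0528
gripper_force: 0.0
```

{"name": "drive_tool", "arguments": {
  "rows": [
    {"wx": 0,"wy": 0,"tx": -40,"ty": -1,"tz": 0,"wz": 0,"grip": 0.6},
    {"wx": 0,"wy": 0,"tx": -80,"ty": -3,"tz": 0,"wz": 0,"grip": 0.6},
    {"wx": 0,"wy": 0,"tx": -120,"ty": -4,"tz": 0,"wz": 0,"grip": 0.6},
    {"wx": 0,"wy": 0,"tx": -160,"ty": -5,"tz": 0,"wz": 0,"grip": 0.6},
    {"wx": 0,"wy": 0,"tx": -200,"ty": -7,"tz": 0,"wz": 0,"grip": 0.6}
  ]
}}

```text
clock: 24.38
position: [0.5201, -0.2032, 0.1935]
ee_rot: [[0.065, 0.998, 0.001], [0.998, -0.065, -0.001], [-0.001, 0.001, -1.0]]
contact_force: [0.9, 0.6, 0.7]
finger_gap: 0.0528
gripper_force: 0.0
```

{"name": "drive_tool", "arguments": {
  "rows": [
    {"wx": 0,"wy": 0,"tx": -40,"ty": -1,"tz": 0,"wz": 0,"grip": 0.6},
    {"wx": 0,"wy": 0,"tx": -80,"ty": -3,"tz": 0,"wz": 0,"grip": 0.6},
    {"wx": 0,"wy": 0,"tx": -120,"ty": -4,"tz": 0,"wz": 0,"grip": 0.6},
    {"wx": 0,"wy": 0,"tx": -160,"ty": -5,"tz": 0,"wz": 0,"grip": 0.6},
    {"wx": 0,"wy": 0,"tx": -195,"ty": -7,"tz": 0,"wz": 0,"grip": 0.6}
  ]
}}

```text
clock: 24.8
position: [0.5002, -0.398, 0.1933]
ee_rot: [[0.066, 0.998, 0.001], [0.998, -0.066, -0.001], [-0.001, 0.001, -1.0]]
contact_force: [0.7, 0.1, 0.8]
finger_gap: 0.0528
gripper_force: 0.0
```

{"name": "drive_tool", "arguments": {
  "rows": [
    {"wx": 0,"wy": 0,"tx": 0,"ty": 0,"tz": 20,"wz": 0,"grip": 0.6},
    {"wx": 0,"wy": 0,"tx": 0,"ty": 0,"tz": 45,"wz": 0,"grip": 0.6},
    {"wx": 0,"wy": 0,"tx": 0,"ty": 0,"tz": 52,"wz": 0,"grip": 0.6},
    {"wx": 0,"wy": 0,"tx": 0,"ty": 0,"tz": 52,"wz": 0,"grip": 0.6},
    {"wx": 0,"wy": 0,"tx": 0,"ty": 0,"tz": 52,"wz": 0,"grip": 0.6}
  ]
}}

```text
clock: 25.22
position: [0.5012, -0.3954, 0.1416]
ee_rot: [[0.064, 0.998, 0.001], [0.998, -0.064, -0.001], [-0.001, 0.001, -1.0]]
contact_force: [0.4, -0.4, 1.0]
finger_gap: 0.053
gripper_force: 0.0
```

```bash
python3 go.py .5011 -.3959 .0934 -3.7; python3 - <<'E'
from h import *
P=cloud(cam('top'))
for n,(x,y) in (('sq',(.539,-.001)),('wide',(.546,.061)),('small',(.593,.0246)),('vial',(.4966,.3065))):
    m=np.hypot(P[...,0]-x,P[...,1]-y)<.02; q=P[m]; h=np.nanpercentile(q[:,2],80); k=abs(q[:,2]-h)<.006; print(n,h.round(4),q[k].mean(0).round(4),k.sum())
E
```

```text
t 25.22 pos [ 0.5012 -0.3954  0.1416] gap 0.053 shift mm [-0.5 -0.1 48.2] turn [0.001 0.001 0.   ] F [ 0.4 -0.4  1. ]
sq 0.1163 [ 5.384e-01 -5.000e-04  1.147e-01] 126
wide 0.1389 [0.5445 0.0611 0.1373] 139
small 0.0864 [0.5916 0.0252 0.0868] 56
vial 0.11 [0.4948 0.3041 0.1125] 34
```

The square bottle is back within about 1 mm, and the others haven't moved. Now I'll grasp the slim bottle.

{"name": "drive_tool", "arguments": {
  "rows": [
    {"wx": 0,"wy": 0,"tx": 0,"ty": 0,"tz": 20,"wz": 0,"grip": 0.6},
    {"wx": 0,"wy": 0,"tx": 0,"ty": 0,"tz": 42,"wz": 0,"grip": 0.6},
    {"wx": 0,"wy": 0,"tx": 0,"ty": 0,"tz": 48,"wz": 0,"grip": 0.6},
    {"wx": 0,"wy": 0,"tx": 0,"ty": 0,"tz": 48,"wz": 0,"grip": 0.5},
    {"wx": 0,"wy": 0,"tx": 0,"ty": 0,"tz": 48,"wz": 0,"grip": 0.3}
  ]
}}

```text
clock: 25.68
position: [0.5014, -0.3958, 0.0939]
ee_rot: [[0.065, 0.998, 0.001], [0.998, -0.065, -0.001], [-0.001, 0.001, -1.0]]
contact_force: [-0.3, -0.3, 0.8]
finger_gap: 0.0418
gripper_force: 0.0
```

{"name": "drive_tool", "arguments": {
  "rows": [
    {"wx": 0,"wy": 0,"tx": 0,"ty": 0,"tz": 0,"wz": 0,"grip": 0.2},
    {"wx": 0,"wy": 0,"tx": 0,"ty": 0,"tz": 0,"wz": 0,"grip": 0.2},
    {"wx": 0,"wy": 0,"tx": 0,"ty": 0,"tz": 0,"wz": 0,"grip": 0.2},
    {"wx": 0,"wy": 0,"tx": 0,"ty": 0,"tz": 0,"wz": 0,"grip": 0.2},
    {"wx": 0,"wy": 0,"tx": 0,"ty": 0,"tz": 0,"wz": 0,"grip": 0.2}
  ]
}}

```text
clock: 26.1
position: [0.5014, -0.396, 0.0938]
ee_rot: [[0.065, 0.998, 0.002], [0.998, -0.065, -0.002], [-0.002, 0.002, -1.0]]
contact_force: [0.4, 0.2, 6.3]
finger_gap: 0.0266
gripper_force: 30.0
```

{"name": "drive_tool", "arguments": {
  "rows": [
    {"wx": 0,"wy": 0,"tx": 0,"ty": 0,"tz": -10,"wz": 0,"grip": 0.2},
    {"wx": 0,"wy": 0,"tx": 0,"ty": 0,"tz": -30,"wz": 0,"grip": 0.2},
    {"wx": 0,"wy": 0,"tx": 0,"ty": 0,"tz": -55,"wz": 0,"grip": 0.2},
    {"wx": 0,"wy": 0,"tx": 0,"ty": 0,"tz": -80,"wz": 0,"grip": 0.2},
    {"wx": 0,"wy": 0,"tx": 5,"ty": 0,"tz": -90,"wz": 0,"grip": 0.2}
  ]
}}

```text
clock: 26.52
position: [0.5016, -0.3916, 0.1863]
ee_rot: [[0.066, 0.998, 0.003], [0.998, -0.066, -0.004], [-0.004, 0.003, -1.0]]
contact_force: [1.8, -0.6, -0.3]
finger_gap: 0.0266
gripper_force: 30.0
```

```bash
python3 go.py .5361 -.0636 .185 -3.7
```

```text
t 26.52 pos [ 0.5016 -0.3916  0.1863] gap 0.0266 shift mm [3.295e+02 1.290e+01 1.000e-01] turn [ 0.003  0.004 -0.001] F [ 1.8 -0.6 -0.3]
```

{"name": "drive_tool", "arguments": {
  "rows": [
    {"wx": 0,"wy": 0,"tx": 20,"ty": 1,"tz": 0,"wz": 0,"grip": 0.2},
    {"wx": 0,"wy": 0,"tx": 52,"ty": 2,"tz": 0,"wz": 0,"grip": 0.2},
    {"wx": 0,"wy": 0,"tx": 90,"ty": 4,"tz": 0,"wz": 0,"grip": 0.2},
    {"wx": 0,"wy": 0,"tx": 128,"ty": 5,"tz": 0,"wz": 0,"grip": 0.2},
    {"wx": 0,"wy": 0,"tx": 166,"ty": 7,"tz": 0,"wz": 0,"grip": 0.2}
  ]
}}

```text
clock: 26.93
position: [0.5184, -0.2232, 0.182]
ee_rot: [[0.065, 0.998, -0.001], [0.998, -0.065, 0.001], [0.001, -0.001, -1.0]]
contact_force: [-0.1, 0.4, -0.1]
finger_gap: 0.0265
gripper_force: 30.0
```

{"name": "drive_tool", "arguments": {
  "rows": [
    {"wx": 0,"wy": 0,"tx": 38,"ty": 1,"tz": 0,"wz": 0,"grip": 0.2},
    {"wx": 0,"wy": 0,"tx": 76,"ty": 3,"tz": 0,"wz": 0,"grip": 0.2},
    {"wx": 0,"wy": 0,"tx": 112,"ty": 4,"tz": 0,"wz": 0,"grip": 0.2},
    {"wx": 0,"wy": 0,"tx": 144,"ty": 6,"tz": 0,"wz": 0,"grip": 0.2},
    {"wx": 0,"wy": 0,"tx": 161,"ty": 7,"tz": 0,"wz": 0,"grip": 0.2}
  ]
}}

```text
clock: 27.35
position: [0.5359, -0.0615, 0.1821]
ee_rot: [[0.063, 0.998, -0.001], [0.998, -0.063, 0.001], [0.001, -0.001, -1.0]]
contact_force: [1.0, -0.0, -0.1]
finger_gap: 0.0263
gripper_force: 30.0
```

{"name": "drive_tool", "arguments": {
  "rows": [
    {"wx": 0,"wy": 0,"tx": 0,"ty": 0,"tz": 0,"wz": 0,"grip": 0.2},
    {"wx": 0,"wy": 0,"tx": 0,"ty": 0,"tz": 12,"wz": 0,"grip": 0.2},
    {"wx": 0,"wy": 0,"tx": 0,"ty": 0,"tz": 26,"wz": 0,"grip": 0.2},
    {"wx": 0,"wy": 0,"tx": 0,"ty": 0,"tz": 32,"wz": 0,"grip": 0.2},
    {"wx": 0,"wy": 0,"tx": 0,"ty": 0,"tz": 32,"wz": 0,"grip": 0.2}
  ]
}}

```text
clock: 27.77
position: [0.5355, -0.0655, 0.1489]
ee_rot: [[0.066, 0.998, -0.003], [0.998, -0.066, 0.001], [0.001, -0.003, -1.0]]
contact_force: [0.1, 0.6, -0.6]
finger_gap: 0.0264
gripper_force: 30.0
```

```bash
python3 go.py .5361 -.0637 .0958 -3.7
```

```text
t 27.77 pos [ 0.5355 -0.0655  0.1489] gap 0.0264 shift mm [ 1.8  0.6 53.1] turn [-0.003 -0.001 -0.001] F [ 0.1  0.6 -0.6]
```

{"name": "drive_tool", "arguments": {
  "rows": [
    {"wx": 0,"wy": 0,"tx": 1,"ty": 0,"tz": 0,"wz": 0,"grip": 0.2},
    {"wx": 0,"wy": 0,"tx": 1,"ty": 0,"tz": 10,"wz": 0,"grip": 0.2},
    {"wx": 0,"wy": 0,"tx": 1,"ty": 0,"tz": 20,"wz": 0,"grip": 0.2},
    {"wx": 0,"wy": 0,"tx": 1,"ty": 0,"tz": 30,"wz": 0,"grip": 0.2},
    {"wx": 0,"wy": 0,"tx": 1,"ty": 0,"tz": 40,"wz": 0,"grip": 0.2}
  ]
}}

```text
clock: 28.18
position: [0.5363, -0.0641, 0.1092]
ee_rot: [[0.065, 0.998, -0.0], [0.998, -0.065, 0.0], [0.0, -0.0, -1.0]]
contact_force: [1.0, 0.2, -0.5]
finger_gap: 0.0263
gripper_force: 30.0
```

{"name": "drive_tool", "arguments": {
  "rows": [
    {"wx": 0,"wy": 0,"tx": 0,"ty": 0,"tz": 4,"wz": 0,"grip": 0.2},
    {"wx": 0,"wy": 0,"tx": 0,"ty": 0,"tz": 8,"wz": 0,"grip": 0.2},
    {"wx": 0,"wy": 0,"tx": 0,"ty": 0,"tz": 11,"wz": 0,"grip": 0.2},
    {"wx": 0,"wy": 0,"tx": 0,"ty": 0,"tz": 11,"wz": 0,"grip": 0.2}
  ]
}}

```text
clock: 28.52
position: [0.5364, -0.064, 0.0989]
ee_rot: [[0.065, 0.998, -0.001], [0.998, -0.065, 0.0], [0.0, -0.001, -1.0]]
contact_force: [-0.1, 0.4, -0.8]
finger_gap: 0.0265
gripper_force: 30.0
```

```bash
python3 go.py .5361 -.0637 .0958 -3.7
```

```text
t 28.52 pos [ 0.5364 -0.064   0.0989] gap 0.0265 shift mm [ 0.3 -0.3  3.1] turn [-0.001 -0.    -0.   ] F [-0.1  0.4 -0.8]
```

Lower 3 mm, release, lift, then back off sideways to clear the camera's view.

{"name": "drive_tool", "arguments": {
  "rows": [
    {"wx": 0,"wy": 0,"tx": 0,"ty": 0,"tz": 2,"wz": 0,"grip": 0.2},
    {"wx": 0,"wy": 0,"tx": 0,"ty": 0,"tz": 3,"wz": 0,"grip": 0.2},
    {"wx": 0,"wy": 0,"tx": 0,"ty": 0,"tz": 3,"wz": 0,"grip": 0.2},
    {"wx": 0,"wy": 0,"tx": 0,"ty": 0,"tz": 3,"wz": 0,"grip": 0.4},
    {"wx": 0,"wy": 0,"tx": 0,"ty": 0,"tz": 3,"wz": 0,"grip": 0.6}
  ]
}}

```text
clock: 28.93
position: [0.5366, -0.0642, 0.0967]
ee_rot: [[0.065, 0.998, 0.001], [0.998, -0.065, -0.0], [-0.0, 0.001, -1.0]]
contact_force: [0.4, -0.4, 0.6]
finger_gap: 0.0379
gripper_force: 0.0
```

{"name": "drive_tool", "arguments": {
  "rows": [
    {"wx": 0,"wy": 0,"tx": 0,"ty": 0,"tz": 0,"wz": 0,"grip": 0.6},
    {"wx": 0,"wy": 0,"tx": 0,"ty": 0,"tz": 0,"wz": 0,"grip": 0.6},
    {"wx": 0,"wy": 0,"tx": 0,"ty": 0,"tz": -15,"wz": 0,"grip": 0.6},
    {"wx": 0,"wy": 0,"tx": 0,"ty": 0,"tz": -50,"wz": 0,"grip": 0.6},
    {"wx": 0,"wy": 0,"tx": 0,"ty": 0,"tz": -90,"wz": 0,"grip": 0.6}
  ]
}}

```text
clock: 29.35
position: [0.5355, -0.0638, 0.1861]
ee_rot: [[0.065, 0.998, -0.004], [0.998, -0.065, 0.001], [0.001, -0.004, -1.0]]
contact_force: [0.5, -0.3, -0.0]
finger_gap: 0.0531
gripper_force: 0.0
```

{"name": "drive_tool", "arguments": {
  "rows": [
    {"wx": 0,"wy": 0,"tx": -40,"ty": -5,"tz": -20,"wz": 0,"grip": 0.6},
    {"wx": 0,"wy": 0,"tx": -80,"ty": -10,"tz": -40,"wz": 0,"grip": 0.6},
    {"wx": 0,"wy": 0,"tx": -120,"ty": -15,"tz": -40,"wz": 0,"grip": 0.6},
    {"wx": 0,"wy": 0,"tx": -160,"ty": -20,"tz": -40,"wz": 0,"grip": 0.6},
    {"wx": 0,"wy": 0,"tx": -200,"ty": -20,"tz": -40,"wz": 0,"grip": 0.6}
  ]
}}

```text
clock: 29.77
position: [0.5028, -0.2625, 0.2272]
ee_rot: [[0.065, 0.998, 0.001], [0.998, -0.065, -0.001], [-0.001, 0.001, -1.0]]
contact_force: [0.1, -0.0, -0.1]
finger_gap: 0.0528
gripper_force: 0.0
```

{"name": "drive_tool", "arguments": {
  "rows": [
    {"wx": 0,"wy": 0,"tx": 0,"ty": 0,"tz": 0,"wz": 0,"grip": 0.6},
    {"wx": 0,"wy": 0,"tx": 0,"ty": 0,"tz": 0,"wz": 0,"grip": 0.6},
    {"wx": 0,"wy": 0,"tx": 0,"ty": 0,"tz": 0,"wz": 0,"grip": 0.6},
    {"wx": 0,"wy": 0,"tx": 0,"ty": 0,"tz": 0,"wz": 0,"grip": 0.6}
  ]
}}

```text
clock: 30.1
position: [0.5039, -0.2595, 0.2265]
ee_rot: [[0.063, 0.998, 0.0], [0.998, -0.063, 0.0], [0.0, -0.0, -1.0]]
contact_force: [0.3, -0.6, -0.1]
finger_gap: 0.0529
gripper_force: 0.0
```

```bash
python3 - <<'E'
from h import *
c=cam('top'); s=cam('side'); P=cloud(c); o=arm.get_obs(); print(o['clock'],o['position'],o['contact_force'].round(1))
for n,(x,y) in (('sq',(.539,-.001)),('slim',(.536,-.065)),('wide',(.546,.061)),('small',(.593,.0246)),('vial',(.4966,.3065))):
    m=np.hypot(P[...,0]-x,P[...,1]-y)<.02; q=P[m]; h=np.nanpercentile(q[:,2],80); k=abs(q[:,2]-h)<.006; print(n,h.round(4),q[k].mean(0).round(4),k.sum())
a=cv2.resize(c['color'][165:260,95:295,::-1],None,fx=3,fy=3,interpolation=cv2.INTER_CUBIC)
b=cv2.resize(s['color'][175:275,200:350,::-1],(600,300))
cv2.imwrite('pics/end.png',np.vstack([a,b]))
E
```

```text
30.2 [ 0.50400271 -0.25951134  0.22657595] [ 0.3 -1.  -0.1]
sq 0.1149 [ 0.5387 -0.0011  0.1135] 130
slim 0.1248 [ 0.5337 -0.0655  0.1245] 76
wide 0.139 [0.5442 0.0612 0.1377] 138
small 0.087 [0.592  0.0249 0.0874] 55
vial 0.1102 [0.495  0.3046 0.1124] 25
```

View pics/end.png

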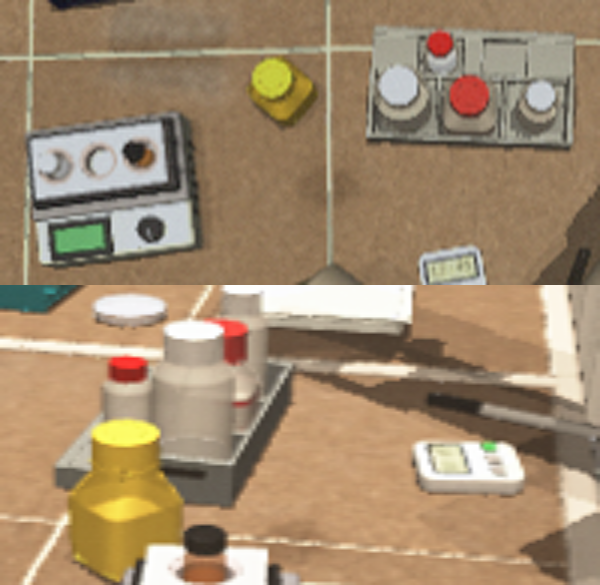

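All the bottles are back within about 1 mm of where they started, with the caps at crop (400,85), (470,97) and (540,97). The vial is upright in the right-hand well at (138,152), and the arm is clear of everything. Handing in.

```bash
python3 -c "
from bench import arm
print(arm.sign_off())"
```

```text
the job is handed in; nothing more can be done
None
```

The job is handed in at about 30 s of the 134 s allowed (no verdict came back): the vial is seated in the heater's right-hand well, the square and slim bottles are back in their own pockets within about 1 mm, and the wide and small bottles have not moved.

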